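# Refill the spring-fed lid feeder

## Robot

A 6-joint arm with a two-finger parallel gripper is mounted at the origin on a cart in front of the work surface, level with it; the furniture and walls round the work are solid. World frame = base frame: x ahead of the robot, y to its left, z up, the work surface at z = 0. Lengths are in mm, angles in rad, forces in N, time in s.
With the tool pointing down it reaches from about 275 to 850 mm from the base axis. Payload 5.2 kg.
Tool frame: the origin (TCP) lies on the centre line of the jaws, within the pads' length; the fingertips stand manip.nose_length ahead of it and the grasp point (between the pads) is the TCP (manip.nose_length is the distance from the TCP to the fingertips, in mm); z points along the fingers, y is the line along which they close (so a half turn about z gives the same grasp; the last joint's range is limited). The gripper opens to 85 mm and grips with 20 to 120 N. Pads are 22 mm wide; open, the fingers measure 114 mm over their backs; the gripper's body (76 mm by 85 mm) begins 54 mm behind the grasp point. The pads swing forward as they close: fully open they stand 13 mm farther back than shut.
Start: joints at [-1.326, 0.259, 1.535, -0, 1.348, -0.203], TCP at [238.161, -495.766, 228.11] pointing down, gripper open.
Joint ranges: [-3.14, 3.14], [-0.91, 2.08], [0.19, 2.58], [-1.22, 4.36], [0.22, 2.71], [-3.12, 3.12]. Speed limits (rad/s): [2.57, 2.57, 3.14, 3.14, 3.14, 3.14].

## Interface

Orientations are given as a unit quaternion [x, y, z, w].
In Python, from bench import manip gives the robot as it stands.
- The arm moves only by the tool carry_out, never from a script. Its argument "deltas" is a list of rows, each an object with "delta_pos": the shift along the tool's x, y, z in mm, a list of three; "dr": the turn, a rotation vector about the tool's x, y, z in degrees, a list of three; "hand": the closure, from -1 (fully open) to 1 (shut). In form: [{"delta_pos": [x, y, z], "dr": [ax, ay, az], "hand": hand}, ...]. A call has 1 to 10 rows; each row shifts and turns the commanded pose from where the row before left it, along the tool's axes as they then stand; what a row does not reach is not made up. A row lasts 1/12 s, in which the tool goes at most 41.7 mm and 7.16 degrees, less where a joint would pass 70% of its speed; a pose out of reach is approached as far as the arm can. A call with a gripper value outside its range is refused whole. The fingers move at their own pace and stop on an object; the grip force is fixed at half the most. Time passes only in rows, so rows that do not move let the fingers close. It gives the time, the measured TCP pose, the force, the opening and the grip force at its end, in the units of the state.
- manip.observe(): the state, without advancing time (a new reading comes with each control period).
- manip.read_camera(name): name is "scene" or "side" or "wrist"; returns a dict with "img" (480x640x3 uint8, red, green, blue), "mtx" (3x3 intrinsics, pixels), "T" (4x4, takes a point from camera to world coordinates). Camera axes: x right, y down, z forward; pixel columns grow to the right and rows downward; lengths in mm; the calibration is good to about 2 mm. A picture is of the moment at which its call begins. There is no depth.
- manip.sign_off(): hands the job in; it is judged then, once.
The state is a dict: "time_s": time; "qpos": joint angles; "qvel": joint speeds; "tau": joint torques, N m; "tcp_pos": TCP position; "ee_rot": TCP orientation; "force": force on the tool from outside, world axes, zero at the start; "ft_torque": the same for the moment, N m; "opening": finger opening in mm; "grip_force": force on a finger pad.
Only numpy, scipy, OpenCV 4.12 (cv2) and the standard library are available. Lean on these libraries where they do the work, as an engineer would, in place of code of your own. Each camera call takes 0.05 s, during which the arm holds its last target. There are 200 camera calls.

## Task

Load both blue cup lids into the spring-fed lid feeder, one on top of the other: push each one straight down against the spring follower until it snaps under the two orange catches, so that both stay in, flat and held down, when you let go. The head's height is not always the same and the follower has a hard stop once the feeder is full, so go by feel and do not force it; leave the custard cups, the stack of empty cups and the ring cutter where they stand.

Things in the scene. Friction and masses are not known exactly. Their poses are not given: they have to be found in the camera images.
- lid_a: blue rigid round lid (a plain disc, the same both ways up), 56 mm diameter, 14 mm thick, about 30 g, lying flat on the worktop, to be gripped across its diameter from above. Origin: centre of its underside; z up
- lid_a_center (a point): middle of lid_a's solid, 7 mm above its underside
- lid_b: a second, identical blue lid. Origin: centre of its underside; z up
- lid_b_center (a point): middle of lid_b's solid, 7 mm above its underside
- foot: fixed foot of the lid feeder, 112 (x) by 130 (y) mm, with a dark collar 41 mm high. In the collar the feeder's white head (deck 100 mm square) is clamped at a height that differs by up to 24 mm from time to time and is not reported: find it by touch or sight. Origin: on the axis of the head's round well, at the worktop; z up; turned about z at random
- mouth_mid (a point): point on the well's axis, 82 mm above the worktop; axes as the foot's. The flat undersides of the two orange catches lie level with it, or up to 12 mm above or below, by the head's height; call their true level the mouth. The steel deck's top is 1.5 mm below the mouth. Four guide rods with 10 mm cone tips reach 34 mm above the mouth; free diameter between them 59.4 mm
- gap_left (a point): point 40 mm from the well's axis, level with mouth_mid, on the foot's +y side, in the middle of a 43 mm wide gap between two rods; an equal gap is on the -y side. Fingers holding a lid fit only in these, and the deck stops them: the lid cannot be carried all the way in but must be let go on the catches' ramps, then pushed on the middle of its top with shut fingers
- catch_far (a joint): spread of the orange catch on the foot's +x side of the well: 0 m when sprung in fully (tip 25 mm from the axis), 0.003 when a lid passes. Its ramp (20 degrees off upright) widens upward: a lid laid in between the rods rests on both ramps, underside 8 to 13 mm above the mouth. Pushing it down takes 5 to 15 N; once its top is below the mouth both catches snap over it
- catch_near (a joint): the same for the catch on the -x side. A snapped-in lid is lifted by the follower's spring against the catches: its middle is then 7 mm below the mouth, that of a lid beneath it 21 mm below. If a lid has tipped and one side is still up, push again. The first lid may be pushed up to 16 mm past the catches; shut fingers fit in the well
- follower_top (a point): centre of the top of the white spring-loaded plate in the well when the head is at mid height and the feeder empty (fixed on the foot, does not move): 1.5 mm below mouth_mid. Spring 2.8 N there, plus 0.1 N for every mm. Hard stop after 29 mm: with two lids in, only 2.5 mm after the second lid's top has passed the catches; the push then rises sharply, so press slowly (15 mm/s) and stop at about 20 N
- cup_1: paper cup of custard, 59 mm diameter, 43 mm tall, loose, behind the feeder; leave alone. Origin: centre of its underside
- cup_2: second paper cup of custard, 59 mm diameter, 46 mm tall, loose; leave alone. Origin: centre of its underside
- sleeve: nested stack of empty paper cups, 60 mm diameter, 86 mm tall, loose; leave alone. Origin: centre of its underside
- cutter: steel ring cutter, 55 mm diameter, 31 mm tall, loose; leave alone. Origin: centre of its underside
There are look-alikes about, which are no part of the job. Leave any black or brown look-alike of the lid_a alone.

How it is judged (in metres and radians):
At the end, for the whole second after the job is handed in: Both lids lie at rest in the well, straight on each other (middles under 17 mm apart, within 6 mm of the axis, flat within 0.08 rad, no more than 8 mm above mouth_mid), and both catches have sprung in over them to within 1.5 mm; the robot has let go (z of each of lid_a_center, lid_b_center in the frame of mouth_mid below 0.008 m and horizontal distance between each of lid_a_center, lid_b_center and mouth_mid below 0.006 m and angle between the z axis of each of lid_a, lid_b and the z axis of foot, either way round below 0.08 rad and linear speed of each of lid_a, lid_b below 0.02 m/s and value of joint each of catch_far, catch_near below 0.0015 m and distance between lid_a_center and lid_b_center below 0.017 m); the robot touches nothing.
It fails at once if the full feeder is forced: the lids are pressed on each other with more than 60 N (contact force between lid_a and lid_b above 60 N).
It fails at once if the custard cup (cup_1) is moved more than 30 mm (distance of cup_1 from where it was at the start of the episode above 0.03 m).
It fails at once if the custard cup (cup_2) is moved more than 30 mm (distance of cup_2 from where it was at the start of the episode above 0.03 m).
It fails at once if the stack of empty cups (sleeve) is moved more than 30 mm (distance of sleeve from where it was at the start of the episode above 0.03 m).
It fails at once if the ring cutter (cutter) is moved more than 30 mm (distance of cutter from where it was at the start of the episode above 0.03 m).
It also fails if it takes over 72 s, if anything falls off the work surface, if the arm or the gripper's body presses on something with over 40 N, if the wrist force passes 120 N, or if a joint passes its speed limit or range.

## Working session

There is one attempt and no reset: what is moved stays moved. The work goes in short steps, Python scripts to look and compute and a tool call to move; the robot and the scene stay as the last step left them, time stands still between calls to the robot, and variables do not carry over. Pictures are saved under pics/ and viewed, at most 10 in all, crops included, and the job is handed in when it is done.

Besides the shell and the picture viewer there is one more tool, called after ">>>" by a JSON object that holds its "api" and its "payload". carry_out: Moves the arm, as the interface text tells. Its arguments: {"type":"object","properties":{"deltas":{"type":"array","items":{"type":"object","properties":{"delta_pos":{"type":"array","items":{"type":"number"}},"dr":{"type":"array","items":{"type":"number"}},"hand":{"type":"number"}}}}},"required":["deltas"]}

```bash
mkdir -p pics; python3 - <<'E'
from bench import manip
import cv2,numpy as np
print(manip.observe(), manip.nose_length)
ims=[]
for n in("scene","side"):
    c=manip.read_camera(n); np.savez(f"pics/{n}0.npz",**c)
    cv2.imwrite(f"pics/{n}0.png",c["img"][:,:,::-1]); print(n,c["mtx"],c["T"].round(3))
E
```

```text
{'time_s': 0.0, 'qpos': array([-1.32577304e+00,  2.59341237e-01,  1.53609828e+00, -3.57884634e-05,
        1.34796575e+00, -2.02816431e-01]), 'qvel': array([-0.00087101,  0.00048551,  0.00181353,  0.00043397, -0.00069307,
        0.00090968]), 'tau': array([ 1.94217777e-03, -4.46024179e+01, -2.90564811e+01, -3.15981890e-05,
        1.16522895e-02, -1.21735454e-05]), 'tcp_pos': array([ 238.0306749 , -495.23502181,  227.2695312 ]), 'ee_rot': array([ 9.75033243e-01,  2.22057095e-01, -3.65690650e-05, -9.05735455e-04]), 'force': array([1.43068218, 0.17285035, 0.34878969]), 'ft_torque': array([-0.02294786,  0.04593927,  0.01336385]), 'grip_force': 0.0, 'opening': 85.46435723844874} 19.0
scene [[618.57234127   0.         319.73726048]
 [  0.         618.57234127 227.0735052 ]
 [  0.           0.           1.        ]] [[-6.49000e-01 -4.27000e-01  6.29000e-01 -2.45273e+02]
 [-7.61000e-01  3.57000e-01 -5.42000e-01  6.32655e+02]
 [ 7.00000e-03 -8.30000e-01 -5.57000e-01  8.02219e+02]
 [ 0.00000e+00  0.00000e+00  0.00000e+00  1.00000e+00]]
side [[532.05065748   0.         316.38371255]
 [  0.         532.05065748 234.74827658]
 [  0.           0.           1.        ]] [[ 9.820000e-01 -6.500000e-02  1.780000e-01  3.765400e+02]
 [-1.890000e-01 -3.580000e-01  9.140000e-01 -1.051607e+03]
 [ 4.000000e-03 -9.310000e-01 -3.640000e-01  4.796140e+02]
 [ 0.000000e+00  0.000000e+00  0.000000e+00  1.000000e+00]]
```

View pics/scene0.png

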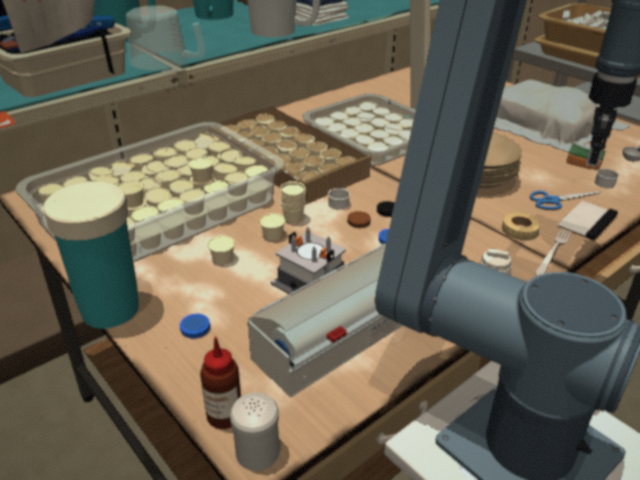

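View pics/side0.png

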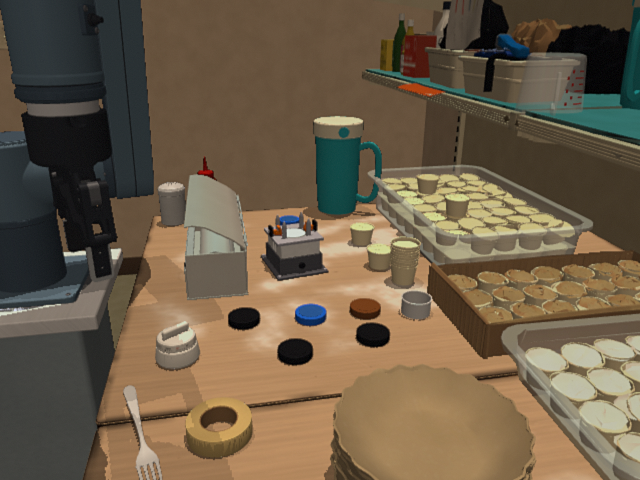

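The blue discs are at scene (195,326) and (385,237, half hidden), which match side (289,222) behind the feeder and (311,314). Look-alikes are black at side (244,318), (295,351) and (373,334), and brown at (365,309). I choose the two blue ones and will check them in a close crop with the feeder.

```bash
cat > h.py <<'E'
import numpy as np,cv2
def ray(c,px):
    d=np.linalg.inv(c["mtx"])@np.array([px[0],px[1],1.]); return c["T"][:3,3],c["T"][:3,:3]@d
def onplane(c,px,z):
    o,d=ray(c,px); return o+d*(z-o[2])/d[2]
def tri(c1,p1,c2,p2):
    o1,d1=ray(c1,p1);o2,d2=ray(c2,p2)
    s=np.linalg.lstsq(np.c_[d1,-d2],o2-o1,rcond=None)[0]; a=o1+s[0]*d1;b=o2+s[1]*d2
    return (a+b)/2,np.linalg.norm(a-b)
def proj(c,P):
    q=c["mtx"]@(c["T"][:3,:3].T@(np.asarray(P,float)-c["T"][:3,3])); return q[:2]/q[2]
def blobs(img,lo,hi,amin=8):
    m=cv2.inRange(cv2.cvtColor(img,cv2.COLOR_RGB2HSV),np.array(lo),np.array(hi))
    n,l,s,ce=cv2.connectedComponentsWithStats(m)
    return [(ce[i].round(1),s[i]) for i in range(1,n) if s[i][4]>=amin],l
E
python3 - <<'E'
from h import *
C={n:dict(np.load(f"pics/{n}0.npz")) for n in("scene","side")}
for n,c in C.items():
    for nm,lo,hi in(("blue",(105,150,60),(125,255,255)),("orange",(5,170,120),(14,255,255))):
        for ce,s in blobs(c["img"],lo,hi,4)[0]: print(n,nm,ce,s,onplane(c,ce,7 if nm=="blue" else 85).round(0))
a=C["scene"]["img"][215:305,255:355];b=C["side"]["img"][205:295,255:355]
o=np.hstack([cv2.resize(x,(400,360),interpolation=cv2.INTER_CUBIC) for x in(a,b)])
cv2.imwrite("pics/feed.png",o[:,:,::-1])
E
```

```text
scene blue [ 4.5 17.3] [ 3 15  5  6 12] [2908. -152.    7.]
scene blue [97.  19.8] [93 17 10  6 15] [2602. -464.    7.]
scene blue [103.8  18.2] [103  18   3   2   4] [2607. -499.    7.]
scene blue [88.8 28.1] [75 21 29 13 82] [2500. -381.    7.]
scene blue [383.1 235.7] [380 230   8  12  70] [ 535. -228.    7.]
scene blue [194.6 325.4] [181 315  28  22 495] [553. 251.   7.]
scene blue [282.  344.2] [281 343   3   3   5] [409. 157.   7.]
scene orange [  5.  117.2] [  0 112  14  12  79] [1554.  254.   85.]
scene orange [360.  216.4] [357 213   8   8  22] [ 541. -158.   85.]
scene orange [299.1 240.5] [297 238   5   6  23] [555.  -2.  85.]
scene orange [323.5 250. ] [323 249   2   3   4] [499. -18.  85.]
scene orange [323.3 254.7] [321 253   5   4  13] [487.  -7.  85.]
side blue [508.4  52.6] [506  51   6   4  19] [6.347e+03 9.380e+03 7.000e+00]
side blue [288.8 219.6] [280 216  19   9 120] [557. 255.   7.]
side blue [310.2 314.3] [296 304  30  21 523] [ 524. -242.    7.]
side orange [419.7  88.9] [398  83  46  13 281] [1786. 2509.   85.]
side orange [304.7 225. ] [304 222   2   6   9] [555.  -1.  85.]
side orange [278. 226.] [277 225   3   3   7] [499.   3.  85.]
side orange [311.4 225.2] [311 224   2   3   5] [569.  -4.  85.]
side orange [275.6 230.9] [274 229   4   5  11] [490. -25.  85.]
```

View pics/feed.png

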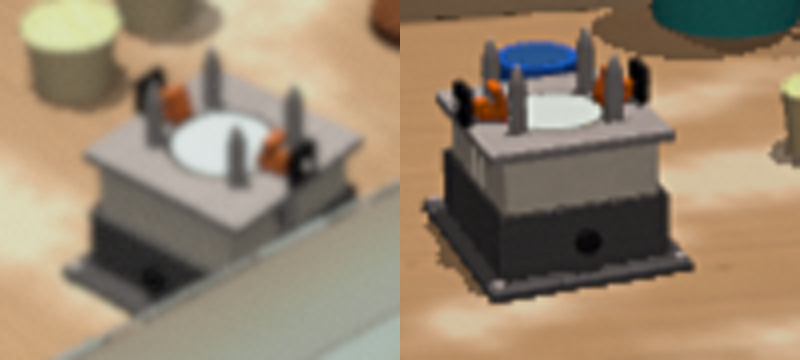

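```bash
python3 - <<'E'
from h import *
C={n:dict(np.load(f"pics/{n}0.npz")) for n in("scene","side")}
S=lambda x,y:(255+x/4-.4,215+y/4-.4)
D=lambda x,y:(255+x/4-.4,205+y/4-.4)
R={}
for n,a,b in(("follower",(220,145),(162,112)),("rod++",(152,86),(185,30)),("rod--",(293,86),(117,66)),("rod+-",(212,49),(215,57)),("rod-+",(236,125),(89,40)),
 ("deck-+",None,None),("deckL",(235,223),(37,95)),("deckR",(225,75),(273,133)),("deckF",(362,140),(97,155))):
    if a: R[n]=tri(C["scene"],S(*a),C["side"],D(*b)); print(n,R[n][0].round(1),R[n][1].round(1))
r=[R[k][0] for k in("rod++","rod-+","rod--","rod+-")]
print(np.mean(r,0)); 
for i in range(4): print(np.linalg.norm(r[i]-r[i-1]),np.degrees(np.arctan2(*(r[i]-r[i-1])[1::-1])))
E
```

```text
follower [532.   -8.4  70.7] 3.8
rod++ [550.2  18.7 107.6] 0.6
rod-- [505.8 -34.3 108.3] 1.9
rod+- [558.2 -25.9 106.9] 1.8
rod-+ [497.2   9.1 108.6] 0.5
deckL [471.7  29.7  72.7] 2.8
deckR [581.8 -51.7  70.4] 8.1
deckF [489.5 -65.5  71.6] 5.4
[527.84613269  -8.09785657 107.85185549]
45.29047590650993 100.23036614013277
53.88574552156749 -169.6903295386018
44.20680720144734 -78.79165914455609
53.15085848758793 9.140586119808384
```

Both blue discs are confirmed: lid A at about (524,-242), lid B at about (553,251). The feeder axis is about (528,-8), yaw about 10°, and the rod tips at z≈108 put the mouth at about 74. I'm moving to a spot above lid A.

>>> {"api": "carry_out", "payload": {"deltas": [{"delta_pos": [36,-10,0],"dr": [0,0,0],"hand": -1},{"delta_pos": [36,-10,0],"dr": [0,0,0],"hand": -1},{"delta_pos": [36,-10,0],"dr": [0,0,0],"hand": -1},{"delta_pos": [36,-10,0],"dr": [0,0,0],"hand": -1},{"delta_pos": [36,-10,0],"dr": [0,0,0],"hand": -1},{"delta_pos": [36,-10,0],"dr": [0,0,0],"hand": -1},{"delta_pos": [36,-10,0],"dr": [0,0,0],"hand": -1},{"delta_pos": [36,-10,0],"dr": [0,0,5],"hand": -1},{"delta_pos": [20,-10,0],"dr": [0,0,5],"hand": -1},{"delta_pos": [0,0,20],"dr": [0,0,6],"hand": -1}]}}

```text
time_s: 0.93
tcp_pos: [482.9, -280.2, 211.1]
ee_rot: [0.996, 0.084, 0.003, 0.002]
force: [-0.3, -0.5, 0.5]
opening: 85.3
grip_force: 0.0
```

```bash
cat >> h.py <<'E'
def look(k):
    from bench import manip
    c=manip.read_camera("wrist"); np.savez(f"pics/{k}.npz",**c); cv2.imwrite(f"pics/{k}.png",c["img"][:,:,::-1])
    s=manip.observe(); return c,s
def rel(s,P):
    from scipy.spatial.transform import Rotation as R
    r=R.from_quat(s["ee_rot"]); x=r.as_matrix()[:,0]
    print("tool yaw",np.degrees(np.arctan2(x[1],x[0])).round(2),"z",r.as_matrix()[:,2].round(3),"tcp",s["tcp_pos"].round(1),"F",s["force"].round(1),"op",s["opening"].round(1),"t",s["time_s"])
    return r.inv().apply(np.asarray(P,float)-s["tcp_pos"]).round(1)
E
python3 - <<'E'
from h import *
c,s=look("w1")
for ce,st in blobs(c["img"],(105,150,40),(125,255,255),100)[0]: 
    P=onplane(c,ce,10);print(ce,st,P.round(1),rel(s,P))
print(c["T"].round(3))
E
```

```text
Traceback (most recent call last):
  File "h.py", line 23, in rel
    print("tool yaw",np.degrees(np.arctan2(x[1],x[0])).round(2),"z",r.as_matrix()[:,2].round(3),"tcp",s["tcp_pos"].round(1),"F",s["force"].round(1),"op",s["opening"].round(1),"t",s["time_s"])
                                                                                                                                                         ^^^^^^^^^^^^^^^^^^
AttributeError: 'float' object has no attribute 'round'
```

View pics/w1.png

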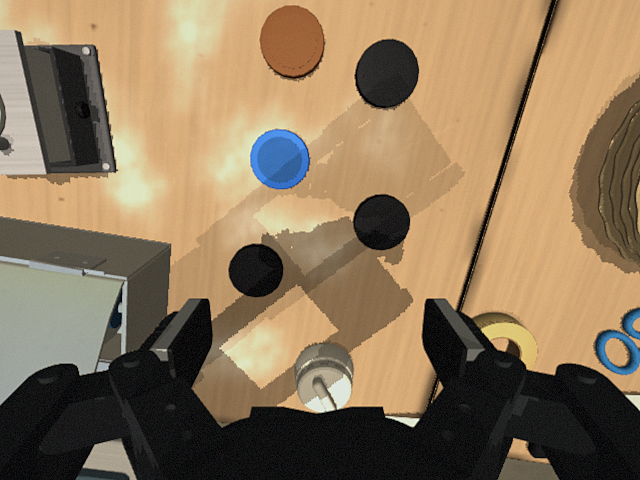

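The blue lid sits at (280,159), with brown at (292,41), black at (387,73), (381,222) and (256,270), and the jar at (325,377). This image gives lid A's position.

```bash
sed -i 's/s\["opening"\].round(1)/round(s["opening"],1)/' h.py; python3 - <<'E'
from h import *
from bench import manip
c=dict(np.load("pics/w1.npz"));s=manip.observe()
for ce,st in blobs(c["img"],(105,150,40),(125,255,255),100)[0]: 
    P=onplane(c,ce,12);print(ce,st,P.round(1),rel(s,P))
for p in((88,48),(106,167)): print(onplane(c,p,5).round(1))
print(c["T"].round(3))
E
```

```text
tool yaw 9.25 z [-0.002  0.002 -1.   ] tcp [ 479.1 -279.7  204.9] F [-1.3  0.8 -3.5] op 85.2 t 0.9833
[279.5 158.8] [ 251  130   58   59 2714] [ 525.8 -237.3   12. ] [ 53.2 -33.8 192.9]
[591.7 -56.6   5. ]
[489.5 -73.1   5. ]
[[ 1.68000e-01 -9.47000e-01 -2.73000e-01  5.53253e+02]
 [-9.86000e-01 -1.61000e-01 -4.90000e-02 -2.67190e+02]
 [ 3.00000e-03  2.77000e-01 -9.61000e-01  3.56474e+02]
 [ 0.00000e+00  0.00000e+00  0.00000e+00  1.00000e+00]]
```

>>> {"api": "carry_out", "payload": {"deltas": [{"delta_pos": [27,-17,0],"dr": [0,0,0],"hand": -1},{"delta_pos": [26,-17,0],"dr": [0,0,0],"hand": -1},{"delta_pos": [0,0,35],"dr": [0,0,0],"hand": -1},{"delta_pos": [0,0,35],"dr": [0,0,0],"hand": -1},{"delta_pos": [0,0,35],"dr": [0,0,0],"hand": -1},{"delta_pos": [0,0,0],"dr": [0,0,0],"hand": -1},{"delta_pos": [0,0,0],"dr": [0,0,0],"hand": -1}]}}

```text
time_s: 1.57
tcp_pos: [523.1, -239.5, 101.5]
ee_rot: [0.996, 0.085, -0.002, -0.002]
force: [0.9, 0.0, 1.1]
opening: 85.3
grip_force: 0.0
```

```bash
python3 - <<'E'
from h import *
c,s=look("w2")
for ce,st in blobs(c["img"],(105,150,40),(125,255,255),100)[0]: 
    P=onplane(c,ce,11);print(ce,st,P.round(1),rel(s,P))
E
```

```text
tool yaw 9.68 z [-0.001  0.    -1.   ] tcp [ 524.7 -240.7  103.7] F [-0.5 -0.1  0.2] op 85.5 t 1.6167
[315.7 236.4] [ 276  197   81   80 4990] [ 526.5 -237.1   11. ] [ 2.4 -3.2 92.7]
```

>>> {"api": "carry_out", "payload": {"deltas": [{"delta_pos": [2,-3,30],"dr": [0,0,0],"hand": -1},{"delta_pos": [0,0,30],"dr": [0,0,0],"hand": -1},{"delta_pos": [0,0,15],"dr": [0,0,0],"hand": -0.5},{"delta_pos": [0,0,5],"dr": [0,0,0],"hand": -0.2},{"delta_pos": [0,0,0],"dr": [0,0,0],"hand": 0},{"delta_pos": [0,0,0],"dr": [0,0,0],"hand": 1},{"delta_pos": [0,0,0],"dr": [0,0,0],"hand": 1},{"delta_pos": [0,0,0],"dr": [0,0,0],"hand": 1}]}}

```text
time_s: 2.28
tcp_pos: [527.6, -237.8, 25.1]
ee_rot: [0.996, 0.084, 0.001, 0.001]
force: [-0.2, -0.5, 0.7]
opening: 12.2
grip_force: 0.0
```

```bash
python3 - <<'E'
from h import *
c,s=look("w3")
for ce,st in blobs(c["img"],(105,150,40),(125,255,255),100)[0]: 
    P=onplane(c,ce,11);print(ce,st,P.round(1),rel(s,P))
E
```

```text
tool yaw 9.66 z [ 0.002 -0.002 -1.   ] tcp [ 527.3 -237.6   24.8] F [1.1 0.1 0.3] op 4.7 t 2.3333
[316.3 279.1] [ 260  234  114  111 6808] [ 532.4 -236.1   11. ] [ 5.2 -0.6 13.8]
```

View pics/w3.png

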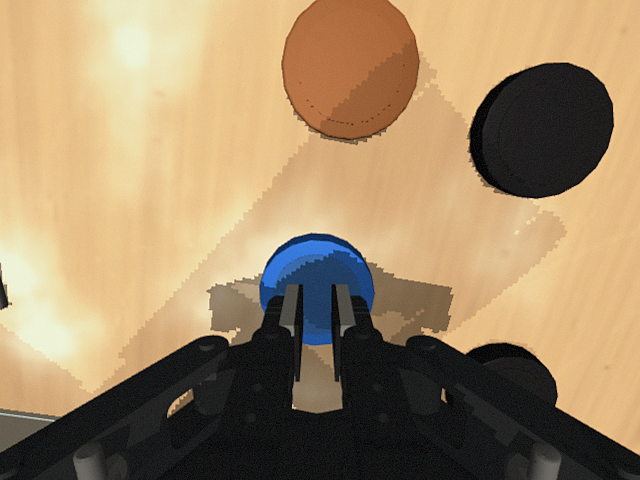

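The fingers shut above the lid, which is unmoved at (316,285), so they were too high. I'll reopen and feel down further.

>>> {"api": "carry_out", "payload": {"deltas": [{"delta_pos": [0,0,0],"dr": [0,0,0],"hand": -0.6},{"delta_pos": [0,0,0],"dr": [0,0,0],"hand": -0.6},{"delta_pos": [0,0,0],"dr": [0,0,0],"hand": -0.6},{"delta_pos": [0,0,0],"dr": [0,0,0],"hand": -0.6},{"delta_pos": [0,0,0],"dr": [0,0,0],"hand": -0.6},{"delta_pos": [0,0,4],"dr": [0,0,0],"hand": -0.6},{"delta_pos": [0,0,4],"dr": [0,0,0],"hand": -0.6}]}}

```text
time_s: 2.92
tcp_pos: [526.5, -236.9, 14.9]
ee_rot: [0.996, 0.084, 0.0, 0.0]
force: [-0.0, -0.2, -0.5]
opening: 68.2
grip_force: 0.0
```

```bash
python3 - <<'E'
from h import *
c,s=look("w4")
for ce,st in blobs(c["img"],(105,150,40),(125,255,255),100)[0]: 
    P=onplane(c,ce,11);print(ce,st,P.round(1),rel(s,P))
E
```

```text
tool yaw 9.66 z [-0.001  0.001 -1.   ] tcp [ 525.8 -236.5   13.9] F [-0.3 -0.2 -0.6] op 68.3 t 2.9667
[318.7 296.5] [  259   238   121   118 11092] [ 527.3 -237.1   11. ] [1.4 0.8 2.9]
```

View pics/w4.png

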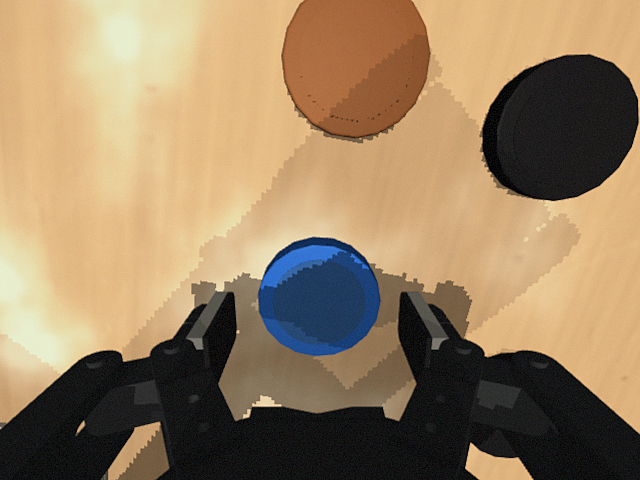

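>>> {"api": "carry_out", "payload": {"deltas": [{"delta_pos": [1,0,2],"dr": [0,0,0],"hand": -0.6},{"delta_pos": [0,0,1],"dr": [0,0,0],"hand": -0.6},{"delta_pos": [0,0,0],"dr": [0,0,0],"hand": -0.6}]}}

```text
time_s: 3.22
tcp_pos: [527.2, -236.5, 11.7]
ee_rot: [0.996, 0.084, -0.0, -0.0]
force: [0.4, 0.7, 0.1]
opening: 68.4
grip_force: 0.0
```

>>> {"api": "carry_out", "payload": {"deltas": [{"delta_pos": [0,0,0],"dr": [0,0,0],"hand": -0.3},{"delta_pos": [0,0,0],"dr": [0,0,0],"hand": -0.1},{"delta_pos": [0,0,0],"dr": [0,0,0],"hand": 1},{"delta_pos": [0,0,0],"dr": [0,0,0],"hand": 1}]}}

```text
time_s: 3.55
tcp_pos: [527.4, -236.7, 12.3]
ee_rot: [0.996, 0.084, 0.0, 0.0]
force: [0.3, -0.7, 0.0]
opening: 23.8
grip_force: 0.0
```

```bash
python3 - <<'E'
from h import *
from bench import manip
c,s=look("w5")
for ce,st in blobs(c["img"],(105,150,40),(125,255,255),100)[0]: 
    P=onplane(c,ce,11);print(ce,st,P.round(1),rel(s,P))
t=s["tcp_pos"]
for dz in(0,-10,-19): print(dz,proj(c,t+[0,0,dz]).round(0))
d=manip.read_camera("side"); np.savez("pics/side5.npz",**d)
x=c["img"]; y=cv2.resize(d["img"][230:350,240:400],(640,480),interpolation=cv2.INTER_CUBIC)
cv2.imwrite("pics/p5.png",cv2.resize(np.hstack([x,y]),(800,300))[:,:,::-1])
print([ (ce,st) for ce,st in blobs(d["img"],(105,150,60),(125,255,255),30)[0]])
E
```

```text
tool yaw 9.66 z [ 0. -0. -1.] tcp [ 527.4 -236.7   12.2] F [0.2 0.6 0.1] op 16.0 t 3.6
[318.2 295.2] [ 258  241  122  120 8109] [ 530.1 -236.3   11. ] [2.7 0.  1.2]
0 [318. 302.]
-10 [318. 292.]
-19 [318. 285.]
[(array([284.6, 219.7]), array([280, 216,  10,   9,  63], dtype=int32)), (array([308.9, 316.3]), array([295, 306,  31,  20, 388], dtype=int32))]
```

View pics/p5.png

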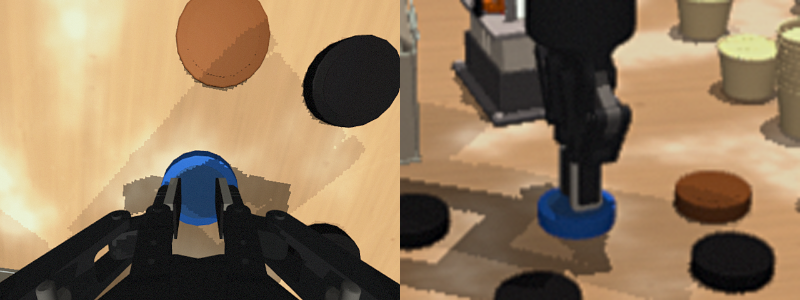

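Both views show the fingers still above the lid, so the tips sit higher than the nose length suggests. I'll reopen and feel for the worktop.

>>> {"api": "carry_out", "payload": {"deltas": [{"delta_pos": [0,0,0],"dr": [0,0,0],"hand": -0.6},{"delta_pos": [0,0,0],"dr": [0,0,0],"hand": -0.6},{"delta_pos": [0,0,0],"dr": [0,0,0],"hand": -0.6},{"delta_pos": [0,0,0],"dr": [0,0,0],"hand": -0.6},{"delta_pos": [0,0,0],"dr": [0,0,0],"hand": -0.6},{"delta_pos": [0,0,2],"dr": [0,0,0],"hand": -0.6},{"delta_pos": [0,0,2],"dr": [0,0,0],"hand": -0.6},{"delta_pos": [0,0,1],"dr": [0,0,0],"hand": -0.6},{"delta_pos": [0,0,0],"dr": [0,0,0],"hand": -0.6}]}}

```text
time_s: 4.4
tcp_pos: [527.0, -236.5, 6.7]
ee_rot: [0.996, 0.084, -0.0, -0.0]
force: [-0.5, -0.3, 0.3]
opening: 68.0
grip_force: 0.0
```

>>> {"api": "carry_out", "payload": {"deltas": [{"delta_pos": [0,0,1.5],"dr": [0,0,0],"hand": -0.6},{"delta_pos": [0,0,1.5],"dr": [0,0,0],"hand": -0.6},{"delta_pos": [0,0,0],"dr": [0,0,0],"hand": -0.6}]}}

```text
time_s: 4.65
tcp_pos: [527.1, -236.6, 3.8]
ee_rot: [0.996, 0.084, -0.0, -0.0]
force: [0.1, 0.7, 0.8]
opening: 68.3
grip_force: 0.0
```

>>> {"api": "carry_out", "payload": {"deltas": [{"delta_pos": [0,0,1.5],"dr": [0,0,0],"hand": -0.6},{"delta_pos": [0,0,1.5],"dr": [0,0,0],"hand": -0.6},{"delta_pos": [0,0,1],"dr": [0,0,0],"hand": -0.6},{"delta_pos": [0,0,0],"dr": [0,0,0],"hand": -0.6}]}}

```text
time_s: 4.98
tcp_pos: [527.2, -236.6, -0.2]
ee_rot: [0.996, 0.084, -0.0, -0.0]
force: [-0.9, -0.2, -0.3]
opening: 68.7
grip_force: 0.0
```

>>> {"api": "carry_out", "payload": {"deltas": [{"delta_pos": [0,0,0],"dr": [0,0,0],"hand": -0.3},{"delta_pos": [0,0,0],"dr": [0,0,0],"hand": -0.2},{"delta_pos": [0,0,0],"dr": [0,0,0],"hand": 0},{"delta_pos": [0,0,0],"dr": [0,0,0],"hand": 0.2}]}}

```text
time_s: 5.32
tcp_pos: [527.4, -236.7, 0.8]
ee_rot: [0.996, 0.084, 0.0, 0.0]
force: [-2.1, -0.9, 5.1]
opening: 52.7
grip_force: 61.7
```

Gripped (61.7 N). Now lifting.

>>> {"api": "carry_out", "payload": {"deltas": [{"delta_pos": [0,0,-5],"dr": [0,0,0],"hand": 1},{"delta_pos": [0,0,-25],"dr": [0,0,0],"hand": 1},{"delta_pos": [0,0,-35],"dr": [0,0,0],"hand": 1},{"delta_pos": [0,0,-35],"dr": [0,0,0],"hand": 1},{"delta_pos": [0,0,-35],"dr": [0,0,0],"hand": 1},{"delta_pos": [0,0,-15],"dr": [0,0,0],"hand": 1},{"delta_pos": [0,0,0],"dr": [0,0,0],"hand": 1},{"delta_pos": [0,0,0],"dr": [0,0,0],"hand": 1}]}}

```text
time_s: 5.98
tcp_pos: [527.8, -237.0, 151.3]
ee_rot: [0.996, 0.084, 0.001, 0.001]
force: [-0.2, -0.4, -0.5]
opening: 53.0
grip_force: 62.9
```

```bash
python3 - <<'E'
from h import *
from bench import manip
c,s=look("w6")
for ce,st in blobs(c["img"],(105,150,40),(125,255,255),100)[0]: 
    P=onplane(c,ce,s["tcp_pos"][2]+10);print(ce,st,P.round(1),rel(s,P))
x=c["img"]
d=manip.read_camera("side")
y=cv2.resize(d["img"][150:270,240:400],(640,480),interpolation=cv2.INTER_CUBIC)
cv2.imwrite("pics/p6.png",cv2.resize(np.hstack([x,y]),(800,300))[:,:,::-1])
E
```

```text
tool yaw 9.66 z [-0.  0. -1.] tcp [ 526.9 -236.4  149.7] F [ 0.1  0.  -1. ] op 52.5 t 6.0333
[316.7 312.7] [  252   249   130   128 13149] [ 526.9 -236.5  159.7] [ -0.    0.1 -10. ]
```

View pics/p6.png

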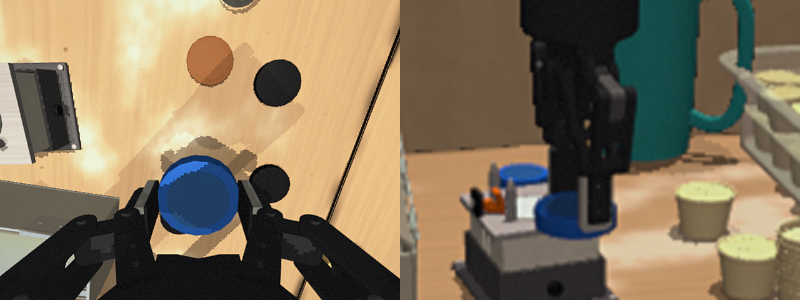

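Lid A is held flat and centred on the TCP, at (198,195) in the left half and (577,213) in the right. I'm moving beside the feeder to fix the axis from close by.

>>> {"api": "carry_out", "payload": {"deltas": [{"delta_pos": [4,-35,0],"dr": [0,0,0],"hand": 1},{"delta_pos": [4,-35,0],"dr": [0,0,0],"hand": 1},{"delta_pos": [4,-35,0],"dr": [0,0,0],"hand": 1},{"delta_pos": [4,-30,0],"dr": [0,0,0],"hand": 1},{"delta_pos": [0,0,0],"dr": [0,0,0],"hand": 1},{"delta_pos": [0,0,0],"dr": [0,0,0],"hand": 1}]}}

```text
time_s: 6.58
tcp_pos: [519.4, -99.0, 148.5]
ee_rot: [0.996, 0.086, -0.002, -0.001]
force: [0.7, -0.5, -0.1]
opening: 52.7
grip_force: 63.0
```

```bash
python3 - <<'E'
from h import *
c,s=look("w7")
print(rel(s,(528,-8,108)))
for p in((550,19,108),(506,-34,108),(558,-26,108),(497,9,108)): print(proj(c,p).round())
for nm,lo,hi in(("orange",(3,150,80),(14,255,255)),("white",(0,0,215),(180,30,255))):
    for ce,st in blobs(c["img"],lo,hi,60)[0]: print(nm,ce,st)
E
```

```text
tool yaw 9.75 z [-0.002  0.    -1.   ] tcp [ 519.8 -100.4  148.8] F [ 0.3  0.3 -0.6] op 52.5 t 6.6333
[ 23.8 -89.7  40.8]
[102. 177.]
[198. 272.]
[191. 176.]
[120. 274.]
orange [521.7 117.2] [ 485   79   75   78 4541]
orange [166.3 162.1] [145 143  35  29 334]
orange [176.3 261.9] [161 250  30  32 561]
white [624.8  12. ] [610   0  30  21  66]
white [118.3 200.8] [  81  125   90  160 5824]
white [226.5 187.5] [ 176  126   82  158 5764]
white [175.6 209.8] [ 134  170   84   79 5179]
white [452.6 230.3] [445 217  16  24 126]
white [502.5 476.5] [490 472  24   8 120]
```

View pics/w7.png

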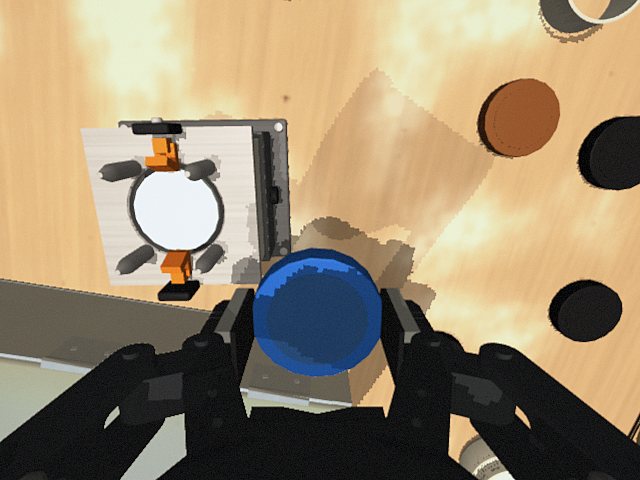

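The white follower centre is at (175.6,210). The rod tips are at about (102,175), (190,178), (120,270) and (198,269), within a few pixels of my prediction.

```bash
python3 - <<'E'
from h import *
from bench import manip
s=manip.observe()
c=dict(np.load("pics/w7.npz")); img=c["img"]
for z in(71,72.5): print("well",z,onplane(c,(175.6,209.8),z).round(1))
# well edge ellipse
m=cv2.inRange(img,(225,225,225),(255,255,255)); n,l,st,ce=cv2.connectedComponentsWithStats(m)
k=l[210,176]; cs,_=cv2.findContours((l==k).astype(np.uint8),0,2); e=cv2.fitEllipse(max(cs,key=cv2.contourArea)); print(e, onplane(c,e[0],72).round(1))
cor=[onplane(c,p,72.5) for p in((82,128),(251,125),(262,284),(110,286))]
for i in range(4): d=cor[i]-cor[i-1]; print(cor[i].round(1),np.linalg.norm(d).round(1),np.degrees(np.arctan2(d[1],d[0])).round(1))
t=[onplane(c,p,108) for p in((102,175),(190,178),(198,269),(120,270))]
print(np.mean(t,0).round(1))
for i in range(4): d=t[i]-t[i-1]; print(t[i].round(1),np.linalg.norm(d).round(1),np.degrees(np.arctan2(d[1],d[0])).round(1))
a,b=[onplane(c,p,80) for p in((166.3,162.1),(176.3,261.9))]; print("catch",(a+b)/2,a-b)
E
```

```text
well 71 [528.7  -6.   71. ]
well 72.5 [529.1  -6.5  72.5]
((175.51080322265625, 210.06781005859375), (74.33645629882812, 86.27642059326172), 122.01416778564453) [528.8  -6.3  72. ]
[569.   50.8  72.5] 101.2 9.8
[587.7 -47.1  72.5] 99.7 -79.2
[488.3 -66.5  72.5] 101.3 -169.0
[469.3  33.6  72.5] 101.9 100.7
[528.8  -7.9 108. ]
[550.9  18.9 108. ] 52.2 11.0
[557.1 -25.7 108. ] 45.0 -82.1
[507.6 -33.6 108. ] 50.1 -170.9
[499.6   8.9 108. ] 43.3 100.7
catch [528.13911124  -6.95746218  80.        ] [61.32890241  9.54293646  0.        ]
```

>>> {"api": "carry_out", "payload": {"deltas": [{"delta_pos": [8,-30,0],"dr": [0,0,0],"hand": 1},{"delta_pos": [8,-30,0],"dr": [0,0,0],"hand": 1},{"delta_pos": [9,-31,0],"dr": [0,0,-0.5],"hand": 1},{"delta_pos": [0,0,10],"dr": [0,0,0],"hand": 1},{"delta_pos": [0,0,10],"dr": [0,0,0],"hand": 1},{"delta_pos": [0,0,0],"dr": [0,0,0],"hand": 1},{"delta_pos": [0,0,0],"dr": [0,0,0],"hand": 1}]}}

```text
time_s: 7.22
tcp_pos: [529.1, -8.4, 128.8]
ee_rot: [0.996, 0.088, -0.001, -0.0]
force: [0.0, 0.8, -0.4]
opening: 52.8
grip_force: 63.0
```

```bash
python3 - <<'E'
from h import *
c,s=look("w8")
print(rel(s,(528.8,-7,108)))
for ce,st in blobs(c["img"],(105,150,40),(125,255,255),100)[0]: 
    P=onplane(c,ce,s["tcp_pos"][2]+10);print(ce,st,P.round(1))
E
```

```text
tool yaw 10.04 z [-0.001 -0.    -1.   ] tcp [529.6  -8.5 129.4] F [ 0.9  0.4 -0.8] op 52.8 t 7.2667
[-0.5 -1.6 21.4]
[  4.9 138.5] [  0 110  13  55 497] [578.5 115.2 139.4]
[317.  312.4] [  252   249   130   128 13054] [529.7  -7.9 139.4]
```

View pics/w8.png

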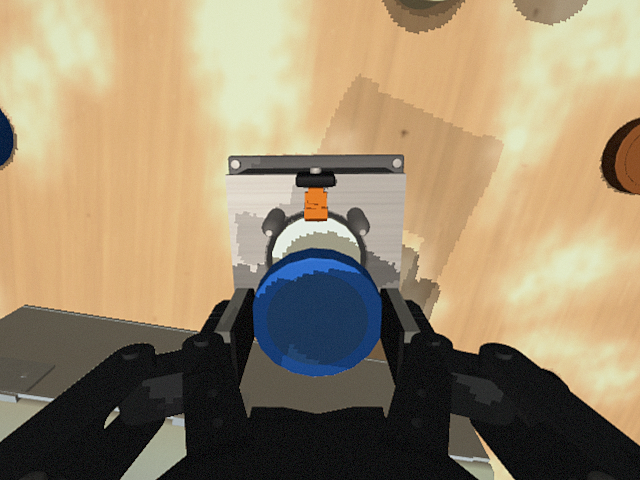

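I've now viewed all 10 pictures. This one shows the rod tips at (270,233) and (362,233), with the lid at (317,312). The lid is centred sideways to within about 1 mm. I'll go on by numbers and force, and lower the lid slowly.

>>> {"api": "carry_out", "payload": {"deltas": [{"delta_pos": [-0.5,-1,5],"dr": [0,0,0],"hand": 1},{"delta_pos": [0,0,6],"dr": [0,0,0],"hand": 1},{"delta_pos": [0,0,4],"dr": [0,0,0],"hand": 1},{"delta_pos": [0,0,4],"dr": [0,0,0],"hand": 1},{"delta_pos": [0,0,3],"dr": [0,0,0],"hand": 1},{"delta_pos": [0,0,2],"dr": [0,0,0],"hand": 1}]}}

```text
time_s: 7.77
tcp_pos: [528.9, -6.1, 105.6]
ee_rot: [0.996, 0.088, -0.0, -0.0]
force: [-0.5, 0.1, -0.2]
opening: 52.9
grip_force: 63.0
```

>>> {"api": "carry_out", "payload": {"deltas": [{"delta_pos": [0,0,2],"dr": [0,0,0],"hand": 1},{"delta_pos": [0,0,2],"dr": [0,0,0],"hand": 1},{"delta_pos": [0,0,2],"dr": [0,0,0],"hand": 1}]}}

```text
time_s: 8.02
tcp_pos: [529.7, -6.2, 100.3]
ee_rot: [0.996, 0.089, 0.001, 0.0]
force: [1.4, -1.2, 0.3]
opening: 52.9
grip_force: 63.1
```

>>> {"api": "carry_out", "payload": {"deltas": [{"delta_pos": [0,0,2],"dr": [0,0,0],"hand": 1},{"delta_pos": [0,0,2],"dr": [0,0,0],"hand": 1},{"delta_pos": [0,0,2],"dr": [0,0,0],"hand": 1},{"delta_pos": [0,0,2],"dr": [0,0,0],"hand": 1}]}}

```text
time_s: 8.35
tcp_pos: [530.1, -6.4, 92.4]
ee_rot: [0.996, 0.089, 0.001, 0.0]
force: [1.3, -1.7, 2.7]
opening: 52.9
grip_force: 63.2
```

>>> {"api": "carry_out", "payload": {"deltas": [{"delta_pos": [0,0,1.5],"dr": [0,0,0],"hand": 1},{"delta_pos": [0,0,1.5],"dr": [0,0,0],"hand": 1},{"delta_pos": [0,0,0],"dr": [0,0,0],"hand": 1}]}}

```text
time_s: 8.6
tcp_pos: [530.1, -6.3, 89.4]
ee_rot: [0.996, 0.088, 0.001, 0.0]
force: [4.5, -1.4, 2.8]
opening: 53.1
grip_force: 63.3
```

>>> {"api": "carry_out", "payload": {"deltas": [{"delta_pos": [1,0,1.5],"dr": [0,0,0],"hand": 1},{"delta_pos": [0,0,1.5],"dr": [0,0,0],"hand": 1},{"delta_pos": [0,0,0],"dr": [0,0,0],"hand": 1}]}}

```text
time_s: 8.85
tcp_pos: [530.3, -5.9, 86.0]
ee_rot: [0.996, 0.089, 0.0, 0.0]
force: [4.7, -1.2, 2.2]
opening: 52.8
grip_force: 63.3
```

>>> {"api": "carry_out", "payload": {"deltas": [{"delta_pos": [1,0,1],"dr": [0,0,0],"hand": 1},{"delta_pos": [0,0,1],"dr": [0,0,0],"hand": 1},{"delta_pos": [0,0,1],"dr": [0,0,0],"hand": 1},{"delta_pos": [0,0,0],"dr": [0,0,0],"hand": 1}]}}

```text
time_s: 9.18
tcp_pos: [530.6, -5.5, 82.7]
ee_rot: [0.996, 0.089, -0.001, -0.0]
force: [1.4, -0.4, 2.9]
opening: 53.0
grip_force: 63.3
```

>>> {"api": "carry_out", "payload": {"deltas": [{"delta_pos": [0,0,1],"dr": [0,0,0],"hand": 1},{"delta_pos": [0,0,1],"dr": [0,0,0],"hand": 1},{"delta_pos": [0,0,0],"dr": [0,0,0],"hand": 1}]}}

```text
time_s: 9.43
tcp_pos: [530.5, -5.6, 80.4]
ee_rot: [0.996, 0.089, -0.001, -0.0]
force: [1.9, -0.1, -0.9]
opening: 52.9
grip_force: 63.1
```

>>> {"api": "carry_out", "payload": {"deltas": [{"delta_pos": [0,0,1],"dr": [0,0,0],"hand": 1},{"delta_pos": [0,0,1],"dr": [0,0,0],"hand": 1},{"delta_pos": [0,0,0],"dr": [0,0,0],"hand": 1}]}}

```text
time_s: 9.68
tcp_pos: [530.6, -5.6, 78.7]
ee_rot: [0.996, 0.089, -0.001, -0.0]
force: [-0.2, 0.0, -0.0]
opening: 52.9
grip_force: 63.2
```

>>> {"api": "carry_out", "payload": {"deltas": [{"delta_pos": [0,0,1],"dr": [0,0,0],"hand": 1},{"delta_pos": [0,0,1],"dr": [0,0,0],"hand": 1},{"delta_pos": [0,0,0],"dr": [0,0,0],"hand": 1}]}}

```text
time_s: 9.93
tcp_pos: [530.9, -5.7, 76.9]
ee_rot: [0.996, 0.089, -0.0, -0.0]
force: [-0.1, 0.2, 1.4]
opening: 52.8
grip_force: 63.2
```

```bash
python3 - <<'E'
from h import *
from bench import manip
c,s=look("w9"); print(rel(s,(528.8,-7,72)))
for ce,st in blobs(c["img"],(105,150,40),(125,255,255),100)[0]: print(ce,st)
for nm,lo,hi in(("orange",(3,150,80),(14,255,255)),):
    for ce,st in blobs(c["img"],lo,hi,40)[0]: print(nm,ce,st)
d=manip.read_camera("side"); np.savez("pics/side9.npz",**d)
for nm,lo,hi in(("blue",(105,150,60),(125,255,255)),("orange",(5,170,100),(14,255,255))):
    for ce,st in blobs(d["img"],lo,hi,4)[0]:
        if 250<ce[0]<340: print("side",nm,ce,st)
for z in(68,76,82,90,96): print(z,proj(d,(529,-7,z)).round(1))
E
```

```text
tool yaw 10.16 z [-0.  0. -1.] tcp [530.9  -5.7  76.9] F [-0.9 -0.3  0.9] op 52.9 t 9.9833
[-2.3  0.9  4.9]
[317.3 313.2] [  252   250   130   127 12936]
orange [321.1 231.5] [ 305  214   33   36 1042]
orange [321.6 390.6] [308 376  28  31 759]
side blue [281.1 222.1] [280 217   4  14  36]
side blue [290.4 229.2] [286 221  16  15  98]
side blue [304.3 227.9] [304 225   2   8  12]
side orange [276.9 230.9] [274 225   7  10  42]
side orange [311.9 226.5] [311 224   3   6  16]
68 [293.  234.3]
76 [293.  230.8]
82 [292.9 228.1]
90 [292.9 224.6]
96 [292.8 221.9]
```

>>> {"api": "carry_out", "payload": {"deltas": [{"delta_pos": [0,1,1],"dr": [0,0,0],"hand": 1},{"delta_pos": [0,0,1],"dr": [0,0,0],"hand": 1},{"delta_pos": [0,0,0],"dr": [0,0,0],"hand": 1}]}}

```text
time_s: 10.28
tcp_pos: [531.2, -6.6, 75.1]
ee_rot: [0.996, 0.089, -0.0, -0.0]
force: [-0.5, 1.4, 2.5]
opening: 52.8
grip_force: 63.4
```

>>> {"api": "carry_out", "payload": {"deltas": [{"delta_pos": [0,0,1],"dr": [0,0,0],"hand": 1},{"delta_pos": [0,0,1],"dr": [0,0,0],"hand": 1},{"delta_pos": [0,0,0],"dr": [0,0,0],"hand": 1}]}}

```text
time_s: 10.53
tcp_pos: [531.3, -6.7, 73.1]
ee_rot: [0.996, 0.089, 0.0, -0.0]
force: [0.1, 1.6, 4.0]
opening: 53.0
grip_force: 63.5
```

>>> {"api": "carry_out", "payload": {"deltas": [{"delta_pos": [0,0,1],"dr": [0,0,0],"hand": 1},{"delta_pos": [0,0,1],"dr": [0,0,0],"hand": 1},{"delta_pos": [0,0,0],"dr": [0,0,0],"hand": 1}]}}

```text
time_s: 10.78
tcp_pos: [531.3, -6.7, 71.1]
ee_rot: [0.996, 0.089, 0.0, -0.0]
force: [-0.7, 0.9, 3.2]
opening: 53.1
grip_force: 63.5
```

Release here: the follower or ramp force is felt steadily.

>>> {"api": "carry_out", "payload": {"deltas": [{"delta_pos": [0,0,0],"dr": [0,0,0],"hand": -0.3},{"delta_pos": [0,0,0],"dr": [0,0,0],"hand": -0.5},{"delta_pos": [0,0,0],"dr": [0,0,0],"hand": -0.6},{"delta_pos": [0,0,-15],"dr": [0,0,0],"hand": -0.6},{"delta_pos": [0,0,-25],"dr": [0,0,0],"hand": -0.6},{"delta_pos": [0,0,-30],"dr": [0,0,0],"hand": -0.6},{"delta_pos": [0,0,0],"dr": [0,0,0],"hand": 0.2},{"delta_pos": [0,0,0],"dr": [0,0,0],"hand": 1},{"delta_pos": [0,0,0],"dr": [0,0,0],"hand": 1}]}}

```text
time_s: 11.53
tcp_pos: [530.9, -6.8, 140.6]
ee_rot: [0.996, 0.089, -0.0, -0.0]
force: [-0.4, -0.1, -0.1]
opening: 32.5
grip_force: 0.0
```

```bash
cat > m.py <<'E'
from h import *
from bench import manip
import sys
k=sys.argv[1]
c,s=look("w"+k); print(rel(s,(529,-7,72)))
for nm,lo,hi in(("blue",(105,150,40),(125,255,255)),("orange",(3,150,80),(14,255,255)),):
    for ce,st in blobs(c["img"],lo,hi,60)[0]: print(nm,ce,st,[onplane(c,ce,z).round(1) for z in(75,90)])
d=manip.read_camera("side"); np.savez(f"pics/side{k}.npz",**d)
for nm,lo,hi in(("blue",(105,150,60),(125,255,255)),("orange",(5,170,100),(14,255,255))):
    for ce,st in blobs(d["img"],lo,hi,4)[0]:
        if 250<ce[0]<340: print("side",nm,ce,st)
E
python3 m.py 10
```

```text
tool yaw 10.15 z [-0.002  0.    -1.   ] tcp [530.4  -6.7 140. ] F [0.3 0.2 0.3] op 24.8 t 11.5833
[-1.4  0.1 68. ]
blue [ 11.1 138.4] [   0  102   28   69 1425] [array([568.1, 176.4,  75. ]), array([570.6, 164.3,  90. ])]
blue [316.9 258.3] [ 272  214   92   89 6379] [array([527.9,  -6.7,  75. ]), array([533.2,  -5.8,  90. ])]
orange [623.9 161.7] [ 603  122   37   74 2101] [array([ 617.2, -170. ,   75. ]), array([ 616.1, -157.4,   90. ])]
orange [317.9 200.7] [307 187  22  28 579] [array([563.7,  -0.9,  75. ]), array([ 5.665e+02, -3.000e-01,  9.000e+01])]
orange [318.6 316.8] [309 303  20  29 500] [array([488.2, -15. ,  75. ]), array([496.3, -13.4,  90. ])]
side blue [292.9 226.5] [280 216  26  22 356]
side blue [280.8 228.4] [280 227   2   4   5]
side orange [276.8 230.6] [274 225   7  10  43]
side orange [311.9 226.5] [311 224   3   6  16]
```

>>> {"api": "carry_out", "payload": {"deltas": [{"delta_pos": [-0.5,0,15],"dr": [0,0,0],"hand": 1},{"delta_pos": [0,0,10],"dr": [0,0,0],"hand": 1},{"delta_pos": [0,0,4],"dr": [0,0,0],"hand": 1},{"delta_pos": [0,0,2],"dr": [0,0,0],"hand": 1},{"delta_pos": [0,0,2],"dr": [0,0,0],"hand": 1}]}}

```text
time_s: 12.05
tcp_pos: [530.5, -6.8, 107.4]
ee_rot: [0.996, 0.089, -0.001, -0.0]
force: [-0.3, 0.1, -0.1]
opening: -0.2
grip_force: 0.0
```

>>> {"api": "carry_out", "payload": {"deltas": [{"delta_pos": [0,0,2],"dr": [0,0,0],"hand": 1},{"delta_pos": [0,0,2],"dr": [0,0,0],"hand": 1},{"delta_pos": [0,0,2],"dr": [0,0,0],"hand": 1}]}}

```text
time_s: 12.3
tcp_pos: [531.1, -6.9, 102.3]
ee_rot: [0.996, 0.089, 0.0, 0.0]
force: [0.1, 0.0, 0.2]
opening: -0.3
grip_force: 0.0
```

>>> {"api": "carry_out", "payload": {"deltas": [{"delta_pos": [0,0,2],"dr": [0,0,0],"hand": 1},{"delta_pos": [0,0,2],"dr": [0,0,0],"hand": 1}]}}

```text
time_s: 12.47
tcp_pos: [530.9, -6.8, 98.1]
ee_rot: [0.996, 0.089, 0.0, 0.0]
force: [0.1, 0.2, -0.1]
opening: -0.2
grip_force: 0.0
```

>>> {"api": "carry_out", "payload": {"deltas": [{"delta_pos": [0,0,2],"dr": [0,0,0],"hand": 1},{"delta_pos": [0,0,2],"dr": [0,0,0],"hand": 1}]}}

```text
time_s: 12.63
tcp_pos: [530.9, -6.8, 94.0]
ee_rot: [0.996, 0.089, 0.0, 0.0]
force: [0.4, -0.8, -0.4]
opening: 0.3
grip_force: 0.0
```

>>> {"api": "carry_out", "payload": {"deltas": [{"delta_pos": [0,0,2],"dr": [0,0,0],"hand": 1},{"delta_pos": [0,0,2],"dr": [0,0,0],"hand": 1}]}}

```text
time_s: 12.8
tcp_pos: [530.8, -6.8, 89.9]
ee_rot: [0.996, 0.089, -0.0, -0.0]
force: [0.8, 0.2, -0.1]
opening: -0.3
grip_force: 0.0
```

>>> {"api": "carry_out", "payload": {"deltas": [{"delta_pos": [0,0,2],"dr": [0,0,0],"hand": 1},{"delta_pos": [0,0,2],"dr": [0,0,0],"hand": 1}]}}

```text
time_s: 12.97
tcp_pos: [530.8, -6.8, 85.9]
ee_rot: [0.996, 0.089, -0.0, -0.0]
force: [0.3, 0.3, -0.2]
opening: 0.3
grip_force: 0.0
```

>>> {"api": "carry_out", "payload": {"deltas": [{"delta_pos": [0,0,2],"dr": [0,0,0],"hand": 1}]}}

```text
time_s: 13.05
tcp_pos: [530.8, -6.8, 83.9]
ee_rot: [0.996, 0.089, -0.0, -0.0]
force: [-0.3, 0.4, -0.1]
opening: 0.2
grip_force: 0.0
```

>>> {"api": "carry_out", "payload": {"deltas": [{"delta_pos": [0,0,1.5],"dr": [0,0,0],"hand": 1},{"delta_pos": [0,0,1.5],"dr": [0,0,0],"hand": 1}]}}

```text
time_s: 13.22
tcp_pos: [530.8, -6.8, 81.2]
ee_rot: [0.996, 0.089, -0.0, 0.0]
force: [-1.9, 0.6, 5.9]
opening: 0.1
grip_force: 2.7
```

>>> {"api": "carry_out", "payload": {"deltas": [{"delta_pos": [0,0,1.5],"dr": [0,0,0],"hand": 1},{"delta_pos": [0,0,1.5],"dr": [0,0,0],"hand": 1}]}}

```text
time_s: 13.38
tcp_pos: [530.8, -6.8, 78.5]
ee_rot: [0.996, 0.089, 0.0, 0.0]
force: [-1.2, -0.5, 4.7]
opening: -0.1
grip_force: 2.9
```

>>> {"api": "carry_out", "payload": {"deltas": [{"delta_pos": [0,0,1.5],"dr": [0,0,0],"hand": 1}]}}

```text
time_s: 13.47
tcp_pos: [530.8, -6.8, 77.1]
ee_rot: [0.996, 0.089, 0.0, 0.0]
force: [-1.4, 0.4, 5.4]
opening: -0.2
grip_force: 2.9
```

>>> {"api": "carry_out", "payload": {"deltas": [{"delta_pos": [0,0,1.5],"dr": [0,0,0],"hand": 1}]}}

```text
time_s: 13.55
tcp_pos: [530.8, -6.8, 75.6]
ee_rot: [0.996, 0.089, 0.0, 0.0]
force: [-1.1, 0.3, 6.0]
opening: 0.1
grip_force: 3.0
```

>>> {"api": "carry_out", "payload": {"deltas": [{"delta_pos": [0,0,1.5],"dr": [0,0,0],"hand": 1}]}}

```text
time_s: 13.63
tcp_pos: [530.8, -6.8, 74.2]
ee_rot: [0.996, 0.089, 0.0, 0.0]
force: [-1.6, 0.1, 6.1]
opening: 0.3
grip_force: 3.1
```

```bash
python3 m.py 11
```

```text
tool yaw 10.16 z [ 0. -0. -1.] tcp [530.7  -6.8  73.8] F [-0.8 -0.4  2.2] op 0.3 t 13.6833
[-1.8 -0.1  1.8]
blue [317.5 285.3] [ 255  244  125   97 5961] [array([539.1,  -5.1,  75. ]), array([545.6,  -3.9,  90. ])]
orange [318.3 232.8] [ 302  215   33   37 1100] [array([562.5,  -1.2,  75. ]), array([ 5.666e+02, -4.000e-01,  9.000e+01])]
orange [316.8 396.4] [310 382  15  29 338] [array([481.9, -15. ,  75. ]), array([494.4, -12.8,  90. ])]
side blue [283.5 219.8] [280 216   8   9  51]
side blue [296.  233.5] [287 228  19  10 102]
side orange [277.  230.8] [274 225   7  10  42]
side orange [311.9 226.5] [311 224   3   6  16]
```

>>> {"api": "carry_out", "payload": {"deltas": [{"delta_pos": [0,0,1.2],"dr": [0,0,0],"hand": 1},{"delta_pos": [0,0,1.2],"dr": [0,0,0],"hand": 1}]}}

```text
time_s: 13.9
tcp_pos: [530.8, -6.8, 71.4]
ee_rot: [0.996, 0.089, 0.0, 0.0]
force: [-1.5, 0.4, 2.9]
opening: -0.2
grip_force: 1.8
```

>>> {"api": "carry_out", "payload": {"deltas": [{"delta_pos": [0,0,1.2],"dr": [0,0,0],"hand": 1},{"delta_pos": [0,0,1.2],"dr": [0,0,0],"hand": 1}]}}

```text
time_s: 14.07
tcp_pos: [530.8, -6.8, 68.7]
ee_rot: [0.996, 0.089, 0.0, -0.0]
force: [-1.2, 0.8, 4.0]
opening: -0.1
grip_force: 1.9
```

>>> {"api": "carry_out", "payload": {"deltas": [{"delta_pos": [0,0,1.2],"dr": [0,0,0],"hand": 1}]}}

```text
time_s: 14.15
tcp_pos: [530.8, -6.8, 67.5]
ee_rot: [0.996, 0.089, 0.0, -0.0]
force: [-1.8, 0.6, 4.3]
opening: -0.5
grip_force: 2.0
```

>>> {"api": "carry_out", "payload": {"deltas": [{"delta_pos": [0,0,1.2],"dr": [0,0,0],"hand": 1}]}}

```text
time_s: 14.23
tcp_pos: [530.8, -6.8, 66.3]
ee_rot: [0.996, 0.089, -0.0, -0.0]
force: [-1.3, -0.6, 3.8]
opening: 0.1
grip_force: 2.0
```

>>> {"api": "carry_out", "payload": {"deltas": [{"delta_pos": [0,0,1.2],"dr": [0,0,0],"hand": 1},{"delta_pos": [0,0,1.2],"dr": [0,0,0],"hand": 1}]}}

```text
time_s: 14.4
tcp_pos: [530.8, -6.8, 63.9]
ee_rot: [0.996, 0.089, -0.0, -0.0]
force: [-1.5, 0.7, 4.3]
opening: -0.2
grip_force: 2.2
```

```bash
python3 m.py 12
```

```text
tool yaw 10.16 z [-0.  0. -1.] tcp [530.8  -6.8  63.7] F [-0.9  0.4  4. ] op 0.2 t 14.45
[-1.8 -0.1 -8.3]
blue [317.9 290.7] [ 255  252  125   89 4853] [array([541.2,  -4.8,  75. ]), array([548.1,  -3.6,  90. ])]
orange [318.3 244.3] [ 302  222   34   46 1405] [array([560.7,  -1.5,  75. ]), array([565.4,  -0.6,  90. ])]
orange [316.6 398.3] [309 382  16  32 383] [array([489.5, -13.6,  75. ]), array([502.1, -11.3,  90. ])]
side blue [283.4 219.9] [280 217   8   8  49]
side blue [287.2 234.8] [287 233   2   4   5]
side blue [301.2 234.2] [300 233   4   4  12]
side orange [304.7 226.2] [304 222   2   9  13]
side orange [277.5 230.7] [274 225   8  10  45]
side orange [311.5 226.3] [311 224   2   6  11]
```

The force fell from 6 N to 2 N near TCP z≈74 and both catches look sprung in. Retreating to check.

>>> {"api": "carry_out", "payload": {"deltas": [{"delta_pos": [0,0,-10],"dr": [0,0,0],"hand": 1},{"delta_pos": [0,0,-25],"dr": [0,0,0],"hand": 1},{"delta_pos": [0,0,-40],"dr": [0,0,0],"hand": 1},{"delta_pos": [0,0,-15],"dr": [0,0,0],"hand": 1},{"delta_pos": [0,0,0],"dr": [0,0,0],"hand": 1}]}}

```text
time_s: 14.92
tcp_pos: [533.8, -7.4, 159.0]
ee_rot: [0.996, 0.089, 0.004, 0.001]
force: [0.2, 0.2, 0.3]
opening: -0.1
grip_force: 0.0
```

```bash
python3 m.py 13; python3 - <<'E'
from h import *
c=dict(np.load("pics/w13.npz")); bl,l=blobs(c["img"],(105,150,40),(125,255,255),500)
for i in np.unique(l):
    m=(l==i).astype(np.uint8)
    if i and 800<m.sum()<20000:
        cs,_=cv2.findContours(m,0,2); k=cv2.convexHull(max(cs,key=cv2.contourArea)); e=cv2.fitEllipse(k)
        print(e,onplane(c,e[0],74).round(1))
E
```

```text
tool yaw 10.16 z [ 0.005 -0.001 -1.   ] tcp [532.4  -7.1 156.6] F [ 0.2 -0.6 -0.8] op -0.1 t 14.9667
[-3.7 -0.9 84.6]
blue [ 18.3 141.3] [   0  104   44   71 2485] [array([567.8, 186.1,  75. ]), array([570.2, 174.3,  90. ])]
blue [314.7 250.1] [ 274  211   82   77 4788] [array([530.7,  -6.2,  75. ]), array([535.4,  -5.4,  90. ])]
orange [612.5 162. ] [ 581  127   59   70 3355] [array([ 620.9, -180.2,   75. ]), array([ 619.7, -168. ,   90. ])]
orange [315.5 203.8] [306 189  20  29 520] [array([561.8,  -1.2,  75. ]), array([564.5,  -0.7,  90. ])]
side blue [288.7 219.6] [280 216  19   9 122]
side blue [295.  232.4] [287 228  19  10 151]
side orange [304.7 226.5] [304 223   2   8  12]
side orange [277.4 230.6] [274 225   8  10  44]
side orange [311.5 226.3] [311 224   2   6  11]
((3.2564659118652344, 138.9873504638672), (67.42273712158203, 84.06824493408203), 117.64962005615234) [567.5 195.9  74. ]
((314.6305847167969, 249.96939086914062), (80.7990493774414, 81.54170227050781), 85.97682189941406) [530.4  -6.1  74. ]
```

Lid A is in: centred at (530.4,-6.1) with both catches closed. Next is lid B, so I'll first check the surroundings.

```bash
python3 - <<'E'
from h import *
C={n:dict(np.load(f"pics/{n}0.npz")) for n in("scene","side")}
for n,nm,p in(("scene","mug base",(110,325)),("scene","mug base L",(85,315)),("scene","bottle base",(222,422)),("side","mug base",(338,212)),("scene","cup",(222,262)),("scene","cup2",(273,240)),("scene","box corner",(252,352)),("scene","shaker",(257,465))):
    print(nm,onplane(C[n],p,0).round(0))
print(tri(C["scene"],(88,190),C["side"],(338,122)))
print(tri(C["scene"],(194.6,325.4),C["side"],(289,220)))
E
```

```text
mug base [663. 369.   0.]
mug base L [720. 393.   0.]
bottle base [339. 330.   0.]
mug base [703. 312.   0.]
cup [693. 100.   0.]
cup2 [689. -33.   0.]
box corner [434. 205.   0.]
shaker [240. 333.   0.]
(array([707.66283896, 335.98114219, 251.59403961]), np.float64(17.174511490820628))
(array([555.48662934, 250.71482506,   6.30460092]), np.float64(2.8221140388229573))
```

>>> {"api": "carry_out", "payload": {"deltas": [{"delta_pos": [10,-36,0],"dr": [0,0,0],"hand": 0.5},{"delta_pos": [10,-36,0],"dr": [0,0,0],"hand": -0.2},{"delta_pos": [10,-36,0],"dr": [0,0,0],"hand": -0.6},{"delta_pos": [10,-36,0],"dr": [0,0,0],"hand": -0.6},{"delta_pos": [5,-18,0],"dr": [0,0,0],"hand": -0.6},{"delta_pos": [0,0,0],"dr": [0,0,0],"hand": -0.6},{"delta_pos": [0,0,0],"dr": [0,0,0],"hand": -0.6}]}}

```text
time_s: 15.6
tcp_pos: [545.3, 161.4, 152.2]
ee_rot: [0.996, 0.09, -0.002, 0.0]
force: [-0.8, -0.5, 0.5]
opening: 68.1
grip_force: 0.0
```

```bash
python3 - <<'E'
from h import *
c,s=look("w14")
for ce,st in blobs(c["img"],(105,150,40),(125,255,255),500)[0]: 
    P=onplane(c,ce,11);print(ce,st,P.round(1),rel(s,P))
E
```

```text
tool yaw 10.23 z [-0.003 -0.001 -1.   ] tcp [545.5 160.4 152.5] F [ 0.6 -0.2 -0.5] op 68.1 t 15.65
[210.1 188.9] [ 175  155   72   69 3848] [557.9 251.2  11. ] [ 28.7 -87.1 141.4]
tool yaw 10.23 z [-0.003 -0.001 -1.   ] tcp [545.5 160.4 152.5] F [ 0.6 -0.2 -0.5] op 68.1 t 15.65
[552.2 313.5] [ 511  272   84   74 3999] [501.7 -57.9  11. ] [-81.5 207.1 141.8]
```

>>> {"api": "carry_out", "payload": {"deltas": [{"delta_pos": [10,-30,0],"dr": [0,0,0],"hand": -0.6},{"delta_pos": [10,-30,0],"dr": [0,0,0],"hand": -0.6},{"delta_pos": [8,-27,10],"dr": [0,0,0],"hand": -0.6},{"delta_pos": [0,0,30],"dr": [0,0,0],"hand": -0.6},{"delta_pos": [0,0,30],"dr": [0,0,0],"hand": -0.6},{"delta_pos": [0,0,25],"dr": [0,0,0],"hand": -0.6},{"delta_pos": [0,0,10],"dr": [0,0,0],"hand": -0.6},{"delta_pos": [0,0,0],"dr": [0,0,0],"hand": -0.6},{"delta_pos": [0,0,0],"dr": [0,0,0],"hand": -0.6}]}}

```text
time_s: 16.4
tcp_pos: [559.0, 250.0, 49.0]
ee_rot: [0.996, 0.088, -0.0, 0.0]
force: [0.4, -0.1, 0.1]
opening: 68.2
grip_force: 0.0
```

```bash
python3 - <<'E'
from h import *
c,s=look("w15")
for ce,st in blobs(c["img"],(105,150,40),(125,255,255),500)[0]: 
    P=onplane(c,ce,11);print(ce,st,P.round(1),rel(s,P))
E
```

```text
tool yaw 10.09 z [ 0.002  0.    -1.   ] tcp [559.9 250.5  50.2] F [-0.   0.3  1.3] op 68.3 t 16.45
[314.3 270.7] [ 264  221  101   99 7736] [558.5 251.9  11. ] [-1.2 -1.7 39.2]
```

>>> {"api": "carry_out", "payload": {"deltas": [{"delta_pos": [-1,-1.5,15],"dr": [0,0,0],"hand": -0.6},{"delta_pos": [0,0,15],"dr": [0,0,0],"hand": -0.6},{"delta_pos": [0,0,10],"dr": [0,0,0],"hand": -0.6},{"delta_pos": [0,0,5],"dr": [0,0,0],"hand": -0.6},{"delta_pos": [0,0,3],"dr": [0,0,0],"hand": -0.6},{"delta_pos": [0,0,0],"dr": [0,0,0],"hand": -0.6}]}}

```text
time_s: 16.95
tcp_pos: [557.8, 252.4, 1.3]
ee_rot: [0.996, 0.088, 0.0, -0.0]
force: [-1.3, 0.2, 0.6]
opening: 68.3
grip_force: 0.0
```

>>> {"api": "carry_out", "payload": {"deltas": [{"delta_pos": [0,0,0.5],"dr": [0,0,0],"hand": -0.6},{"delta_pos": [0,0,0],"dr": [0,0,0],"hand": -0.3},{"delta_pos": [0,0,0],"dr": [0,0,0],"hand": -0.2},{"delta_pos": [0,0,0],"dr": [0,0,0],"hand": 0},{"delta_pos": [0,0,0],"dr": [0,0,0],"hand": 0.2}]}}

```text
time_s: 17.37
tcp_pos: [558.1, 252.6, 2.1]
ee_rot: [0.996, 0.089, 0.001, -0.0]
force: [-1.1, -0.8, 5.9]
opening: 52.9
grip_force: 61.4
```

>>> {"api": "carry_out", "payload": {"deltas": [{"delta_pos": [0,0,-5],"dr": [0,0,0],"hand": 1},{"delta_pos": [0,0,-25],"dr": [0,0,0],"hand": 1},{"delta_pos": [0,0,-35],"dr": [0,0,0],"hand": 1},{"delta_pos": [0,0,-35],"dr": [0,0,0],"hand": 1},{"delta_pos": [0,0,-35],"dr": [0,0,0],"hand": 1},{"delta_pos": [0,0,-15],"dr": [0,0,0],"hand": 1},{"delta_pos": [0,0,0],"dr": [0,0,0],"hand": 1}]}}

```text
time_s: 17.95
tcp_pos: [560.5, 253.3, 156.5]
ee_rot: [0.996, 0.089, 0.005, -0.001]
force: [1.2, 0.2, 0.0]
opening: 52.6
grip_force: 62.8
```

>>> {"api": "carry_out", "payload": {"deltas": [{"delta_pos": [-9,31,0],"dr": [0,0,0],"hand": 1},{"delta_pos": [-9,31,0],"dr": [0,0,0],"hand": 1},{"delta_pos": [-9,31,0],"dr": [0,0,0],"hand": 1},{"delta_pos": [-9,31,0],"dr": [0,0,0],"hand": 1},{"delta_pos": [-9,31,0],"dr": [0,0,0],"hand": 1},{"delta_pos": [-9,31,0],"dr": [0,0,0],"hand": 1},{"delta_pos": [-9,31,0],"dr": [0,0,0],"hand": 1},{"delta_pos": [-9,31,0],"dr": [0,0,0],"hand": 1},{"delta_pos": [0,0,0],"dr": [0,0,0],"hand": 1},{"delta_pos": [0,0,0],"dr": [0,0,0],"hand": 1}]}}

```text
time_s: 18.78
tcp_pos: [529.8, -5.9, 149.8]
ee_rot: [0.996, 0.087, -0.001, -0.0]
force: [0.8, 1.1, -0.3]
opening: 52.9
grip_force: 62.9
```

```bash
python3 - <<'E'
from h import *
c,s=look("w16"); print(rel(s,(530.4,-6.5,150)))
for ce,st in blobs(c["img"],(105,150,40),(125,255,255),500)[0]: 
    print(ce,st,onplane(c,ce,s["tcp_pos"][2]+10))
E
```

```text
tool yaw 10.04 z [-0.001  0.001 -1.   ] tcp [529.8  -4.7 149.9] F [ 0.7 -0.6 -0.2] op 52.9 t 18.8333
[ 0.2  1.9 -0.1]
[317.3 296. ] [  253   207   129   166 15704] [537.35019281  -4.19460534 159.88470466]
```

>>> {"api": "carry_out", "payload": {"deltas": [{"delta_pos": [0.5,1,15],"dr": [0,0,0],"hand": 1},{"delta_pos": [0,0,15],"dr": [0,0,0],"hand": 1},{"delta_pos": [0,0,5],"dr": [0,0,0],"hand": 1},{"delta_pos": [0,0,0],"dr": [0,0,0],"hand": 1},{"delta_pos": [0,0,0],"dr": [0,0,0],"hand": 1}]}}

```text
time_s: 19.25
tcp_pos: [530.9, -4.2, 115.4]
ee_rot: [0.996, 0.089, -0.0, -0.0]
force: [0.9, -0.0, 0.3]
opening: 52.5
grip_force: 62.9
```

>>> {"api": "carry_out", "payload": {"deltas": [{"delta_pos": [0.3,2.4,2],"dr": [0,0,0],"hand": 1},{"delta_pos": [0,0,3],"dr": [0,0,0],"hand": 1},{"delta_pos": [0,0,3],"dr": [0,0,0],"hand": 1},{"delta_pos": [0,0,3],"dr": [0,0,0],"hand": 1},{"delta_pos": [0,0,2],"dr": [0,0,0],"hand": 1}]}}

```text
time_s: 19.67
tcp_pos: [531.6, -7.6, 102.2]
ee_rot: [0.996, 0.088, -0.0, -0.0]
force: [-0.1, -0.1, -0.9]
opening: 52.6
grip_force: 62.9
```

>>> {"api": "carry_out", "payload": {"deltas": [{"delta_pos": [0,0,2],"dr": [0,0,0],"hand": 1},{"delta_pos": [0,0,2],"dr": [0,0,0],"hand": 1},{"delta_pos": [0,0,2],"dr": [0,0,0],"hand": 1}]}}

```text
time_s: 19.92
tcp_pos: [531.7, -7.6, 96.3]
ee_rot: [0.996, 0.088, -0.0, -0.0]
force: [-1.0, 0.3, -0.6]
opening: 52.8
grip_force: 62.9
```

>>> {"api": "carry_out", "payload": {"deltas": [{"delta_pos": [0,0,2],"dr": [0,0,0],"hand": 1},{"delta_pos": [0,0,1],"dr": [0,0,0],"hand": 1},{"delta_pos": [0,0,1],"dr": [0,0,0],"hand": 1}]}}

```text
time_s: 20.17
tcp_pos: [531.6, -7.6, 92.4]
ee_rot: [0.996, 0.089, -0.0, -0.0]
force: [-1.4, -0.0, 0.8]
opening: 52.8
grip_force: 63.1
```

>>> {"api": "carry_out", "payload": {"deltas": [{"delta_pos": [-0.5,0,2],"dr": [0,0,0],"hand": 1},{"delta_pos": [0,0,2],"dr": [0,0,0],"hand": 1},{"delta_pos": [0,0,2],"dr": [0,0,0],"hand": 1}]}}

```text
time_s: 20.42
tcp_pos: [532.0, -7.8, 87.2]
ee_rot: [0.996, 0.088, 0.001, 0.0]
force: [-0.5, 0.5, 7.4]
opening: 53.1
grip_force: 63.6
```

>>> {"api": "carry_out", "payload": {"deltas": [{"delta_pos": [0,0,1],"dr": [0,0,0],"hand": 1},{"delta_pos": [0,0,1],"dr": [0,0,0],"hand": 1},{"delta_pos": [0,0,0],"dr": [0,0,0],"hand": 1}]}}

```text
time_s: 20.67
tcp_pos: [531.8, -7.8, 84.9]
ee_rot: [0.996, 0.089, 0.001, 0.0]
force: [-1.0, -0.7, 3.9]
opening: 52.6
grip_force: 63.4
```

>>> {"api": "carry_out", "payload": {"deltas": [{"delta_pos": [0,0,1],"dr": [0,0,0],"hand": 1},{"delta_pos": [0,0,1],"dr": [0,0,0],"hand": 1},{"delta_pos": [0,0,0],"dr": [0,0,0],"hand": 1}]}}

```text
time_s: 20.92
tcp_pos: [532.0, -7.8, 82.7]
ee_rot: [0.996, 0.088, 0.001, 0.0]
force: [2.0, -0.1, 1.8]
opening: 52.7
grip_force: 63.2
```

>>> {"api": "carry_out", "payload": {"deltas": [{"delta_pos": [0,0,1],"dr": [0,0,0],"hand": 1},{"delta_pos": [0,0,1],"dr": [0,0,0],"hand": 1},{"delta_pos": [0,0,0],"dr": [0,0,0],"hand": 1}]}}

```text
time_s: 21.17
tcp_pos: [531.7, -7.7, 80.5]
ee_rot: [0.996, 0.088, 0.0, 0.0]
force: [1.5, -1.0, 2.7]
opening: 52.6
grip_force: 63.3
```

>>> {"api": "carry_out", "payload": {"deltas": [{"delta_pos": [0,0,1],"dr": [0,0,0],"hand": 1},{"delta_pos": [0,0,1],"dr": [0,0,0],"hand": 1},{"delta_pos": [0,0,0],"dr": [0,0,0],"hand": 1}]}}

```text
time_s: 21.42
tcp_pos: [531.5, -7.7, 78.5]
ee_rot: [0.996, 0.089, 0.0, 0.0]
force: [2.4, -0.1, 3.7]
opening: 52.8
grip_force: 63.4
```

>>> {"api": "carry_out", "payload": {"deltas": [{"delta_pos": [0,0,0],"dr": [0,0,0],"hand": -0.3},{"delta_pos": [0,0,0],"dr": [0,0,0],"hand": -0.5},{"delta_pos": [0,0,0],"dr": [0,0,0],"hand": -0.6},{"delta_pos": [0,0,-15],"dr": [0,0,0],"hand": -0.6},{"delta_pos": [0,0,-25],"dr": [0,0,0],"hand": -0.6},{"delta_pos": [0,0,-30],"dr": [0,0,0],"hand": -0.6},{"delta_pos": [0,0,0],"dr": [0,0,0],"hand": 0.2},{"delta_pos": [0,0,0],"dr": [0,0,0],"hand": 1},{"delta_pos": [0,0,0],"dr": [0,0,0],"hand": 1},{"delta_pos": [0,0,0],"dr": [0,0,0],"hand": 1}]}}

```text
time_s: 22.25
tcp_pos: [530.0, -7.4, 147.1]
ee_rot: [0.996, 0.089, -0.002, -0.0]
force: [0.1, 0.3, 0.8]
opening: 20.2
grip_force: 0.0
```

```bash
python3 m.py 17; python3 - <<'E'
from h import *
c=dict(np.load("pics/w17.npz")); bl,l=blobs(c["img"],(105,150,40),(125,255,255),500)
m=(l==l[250,316]).astype(np.uint8)
cs,_=cv2.findContours(m,0,2); k=cv2.convexHull(max(cs,key=cv2.contourArea)); e=cv2.fitEllipse(k)
print(e,onplane(c,e[0],88).round(1))
E
```

```text
tool yaw 10.16 z [-0.003  0.001 -1.   ] tcp [530.   -7.4 147. ] F [0.1 0.7 0. ] op 12.7 t 22.3
[-0.7 -0.5 75. ]
blue [317.5 253.6] [ 273  208   91   93 6442] [array([527.8,  -7.5,  75. ]), array([532.9,  -6.5,  90. ])]
orange [621.  158.3] [ 597  119   43   74 2520] [array([ 618.1, -173.2,   75. ]), array([ 617. , -160.8,   90. ])]
orange [317.3 196.6] [307 183  21  27 531] [array([563.9,  -0.8,  75. ]), array([ 5.665e+02, -4.000e-01,  9.000e+01])]
orange [318.  311.7] [309 301  19  24 407] [array([487.2, -15.1,  75. ]), array([495.2, -13.7,  90. ])]
side blue [295.5 229.3] [286 222  20  16 270]
side blue [280.7 226.9] [280 225   2   5   7]
side orange [277.  230.8] [274 225   7  10  42]
side orange [311.9 226.5] [311 224   3   6  16]
((317.4632568359375, 253.69451904296875), (91.11083984375, 94.17778015136719), 158.87925720214844) [532.1  -6.7  88. ]
```

>>> {"api": "carry_out", "payload": {"deltas": [{"delta_pos": [0,0,20],"dr": [0,0,0],"hand": 1},{"delta_pos": [0,0,15],"dr": [0,0,0],"hand": 1},{"delta_pos": [0,0,8],"dr": [0,0,0],"hand": 1},{"delta_pos": [0,0,2],"dr": [0,0,0],"hand": 1},{"delta_pos": [0,0,2],"dr": [0,0,0],"hand": 1},{"delta_pos": [0,0,2],"dr": [0,0,0],"hand": 1}]}}

```text
time_s: 22.85
tcp_pos: [531.6, -7.7, 99.7]
ee_rot: [0.996, 0.089, 0.0, 0.0]
force: [0.3, -0.5, -0.2]
opening: 0.1
grip_force: 0.0
```

>>> {"api": "carry_out", "payload": {"deltas": [{"delta_pos": [0,0,1.2],"dr": [0,0,0],"hand": 1},{"delta_pos": [0,0,1.2],"dr": [0,0,0],"hand": 1},{"delta_pos": [0,0,1.2],"dr": [0,0,0],"hand": 1},{"delta_pos": [0,0,1.2],"dr": [0,0,0],"hand": 1}]}}

```text
time_s: 23.18
tcp_pos: [531.5, -7.7, 95.0]
ee_rot: [0.996, 0.089, 0.0, 0.0]
force: [0.1, -0.2, 0.1]
opening: -0.0
grip_force: 0.0
```

>>> {"api": "carry_out", "payload": {"deltas": [{"delta_pos": [0,0,1.2],"dr": [0,0,0],"hand": 1},{"delta_pos": [0,0,1.2],"dr": [0,0,0],"hand": 1},{"delta_pos": [0,0,1.2],"dr": [0,0,0],"hand": 1}]}}

```text
time_s: 23.43
tcp_pos: [531.3, -7.7, 91.1]
ee_rot: [0.996, 0.089, 0.0, 0.0]
force: [-0.3, -0.8, -0.6]
opening: 0.3
grip_force: 0.0
```

>>> {"api": "carry_out", "payload": {"deltas": [{"delta_pos": [0,0,1.2],"dr": [0,0,0],"hand": 1},{"delta_pos": [0,0,1.2],"dr": [0,0,0],"hand": 1}]}}

```text
time_s: 23.6
tcp_pos: [531.2, -7.7, 88.6]
ee_rot: [0.996, 0.089, -0.0, 0.0]
force: [-1.2, -0.2, -0.4]
opening: -0.4
grip_force: 0.0
```

>>> {"api": "carry_out", "payload": {"deltas": [{"delta_pos": [0,0,1.2],"dr": [0,0,0],"hand": 1},{"delta_pos": [0,0,1.2],"dr": [0,0,0],"hand": 1}]}}

```text
time_s: 23.77
tcp_pos: [531.4, -7.6, 86.6]
ee_rot: [0.996, 0.089, 0.0, 0.0]
force: [-2.7, 0.8, 6.4]
opening: -0.1
grip_force: 3.0
```

>>> {"api": "carry_out", "payload": {"deltas": [{"delta_pos": [0,0,1.2],"dr": [0,0,0],"hand": 1},{"delta_pos": [0,0,1.2],"dr": [0,0,0],"hand": 1}]}}

```text
time_s: 23.93
tcp_pos: [531.4, -7.7, 84.5]
ee_rot: [0.996, 0.089, 0.0, 0.0]
force: [-0.9, 0.8, 5.9]
opening: 0.1
grip_force: 3.1
```

>>> {"api": "carry_out", "payload": {"deltas": [{"delta_pos": [0,0,1.2],"dr": [0,0,0],"hand": 1},{"delta_pos": [0,0,1.2],"dr": [0,0,0],"hand": 1}]}}

```text
time_s: 24.1
tcp_pos: [531.4, -7.6, 82.2]
ee_rot: [0.996, 0.089, 0.0, 0.0]
force: [-1.7, 0.6, 6.9]
opening: 0.1
grip_force: 3.2
```

>>> {"api": "carry_out", "payload": {"deltas": [{"delta_pos": [0,0,1.2],"dr": [0,0,0],"hand": 1},{"delta_pos": [0,0,1.2],"dr": [0,0,0],"hand": 1}]}}

```text
time_s: 24.27
tcp_pos: [531.4, -7.6, 79.8]
ee_rot: [0.996, 0.089, 0.0, 0.0]
force: [-1.6, 1.0, 6.9]
opening: -0.1
grip_force: 3.4
```

>>> {"api": "carry_out", "payload": {"deltas": [{"delta_pos": [0,0,1.2],"dr": [0,0,0],"hand": 1},{"delta_pos": [0,0,1.2],"dr": [0,0,0],"hand": 1}]}}

```text
time_s: 24.43
tcp_pos: [531.4, -7.7, 77.4]
ee_rot: [0.996, 0.089, 0.0, 0.0]
force: [-1.6, -0.9, 7.2]
opening: 0.1
grip_force: 3.5
```

>>> {"api": "carry_out", "payload": {"deltas": [{"delta_pos": [0,0,1],"dr": [0,0,0],"hand": 1}]}}

```text
time_s: 24.52
tcp_pos: [531.4, -7.7, 76.4]
ee_rot: [0.996, 0.089, 0.0, 0.0]
force: [-1.7, 0.6, 8.4]
opening: -0.1
grip_force: 3.5
```

>>> {"api": "carry_out", "payload": {"deltas": [{"delta_pos": [0,0,1],"dr": [0,0,0],"hand": 1}]}}

```text
time_s: 24.6
tcp_pos: [531.4, -7.7, 75.4]
ee_rot: [0.996, 0.089, 0.0, 0.0]
force: [-2.1, 0.6, 7.2]
opening: -0.0
grip_force: 3.5
```

>>> {"api": "carry_out", "payload": {"deltas": [{"delta_pos": [0,0,0.6],"dr": [0,0,0],"hand": 1}]}}

```text
time_s: 24.68
tcp_pos: [531.4, -7.6, 74.8]
ee_rot: [0.996, 0.089, 0.0, 0.0]
force: [-2.8, 0.5, 7.1]
opening: -0.4
grip_force: 3.5
```

>>> {"api": "carry_out", "payload": {"deltas": [{"delta_pos": [0,0,0.6],"dr": [0,0,0],"hand": 1}]}}

```text
time_s: 24.77
tcp_pos: [531.4, -7.7, 74.2]
ee_rot: [0.996, 0.089, 0.0, 0.0]
force: [-1.8, 1.2, 7.5]
opening: -0.1
grip_force: 3.5
```

>>> {"api": "carry_out", "payload": {"deltas": [{"delta_pos": [0,0,0.5],"dr": [0,0,0],"hand": 1}]}}

```text
time_s: 24.85
tcp_pos: [531.4, -7.6, 73.8]
ee_rot: [0.996, 0.089, 0.0, 0.0]
force: [-1.2, 1.3, 6.8]
opening: -0.1
grip_force: 3.6
```

>>> {"api": "carry_out", "payload": {"deltas": [{"delta_pos": [0,0,0.5],"dr": [0,0,0],"hand": 1}]}}

```text
time_s: 24.93
tcp_pos: [531.4, -7.6, 73.1]
ee_rot: [0.996, 0.089, 0.0, 0.0]
force: [-1.4, 1.2, 4.4]
opening: 0.3
grip_force: 2.2
```

>>> {"api": "carry_out", "payload": {"deltas": [{"delta_pos": [0,0,0.4],"dr": [0,0,0],"hand": 1}]}}

```text
time_s: 25.02
tcp_pos: [531.4, -7.7, 72.6]
ee_rot: [0.996, 0.089, 0.0, 0.0]
force: [-0.6, 0.3, 5.0]
opening: 0.1
grip_force: 2.3
```

```bash
python3 m.py 18
```

```text
tool yaw 10.16 z [ 0. -0. -1.] tcp [531.4  -7.6  72.4] F [-0.8  0.9  4.3] op 0.1 t 25.0667
[-2.3 -1.   0.4]
blue [316.7 287.6] [ 255  247  125   94 5496] [array([539.2,  -5.6,  75. ]), array([545.9,  -4.4,  90. ])]
orange [316. 238.] [ 300  217   33   43 1225] [array([561.2,  -1.4,  75. ]), array([565.5,  -0.7,  90. ])]
orange [316.8 396.6] [310 382  15  28 345] [array([483.8, -15.6,  75. ]), array([496.3, -13.4,  90. ])]
side blue [295.7 234. ] [287 229  19   9  86]
side orange [304.7 226.2] [304 222   2   9  13]
side orange [277.5 230.7] [274 225   8  10  45]
side orange [311.5 226.3] [311 224   2   6  11]
```

Both catches snapped at 73.5, just as with the first lid. I'll go a touch further, then retreat.

>>> {"api": "carry_out", "payload": {"deltas": [{"delta_pos": [0,0,0.5],"dr": [0,0,0],"hand": 1},{"delta_pos": [0,0,0],"dr": [0,0,0],"hand": 1}]}}

```text
time_s: 25.28
tcp_pos: [531.4, -7.6, 71.7]
ee_rot: [0.996, 0.088, 0.0, 0.0]
force: [-0.9, 0.7, 4.4]
opening: -0.1
grip_force: 2.3
```

>>> {"api": "carry_out", "payload": {"deltas": [{"delta_pos": [0,0,-5],"dr": [0,0,0],"hand": 1},{"delta_pos": [0,0,-15],"dr": [0,0,0],"hand": 1},{"delta_pos": [0,0,-30],"dr": [0,0,0],"hand": 1},{"delta_pos": [0,0,-35],"dr": [0,0,0],"hand": 1},{"delta_pos": [0,0,0],"dr": [0,0,0],"hand": 1},{"delta_pos": [0,0,0],"dr": [0,0,0],"hand": 1}]}}

```text
time_s: 25.78
tcp_pos: [532.8, -8.0, 158.7]
ee_rot: [0.996, 0.089, 0.002, 0.001]
force: [-1.5, -0.1, -0.7]
opening: 0.0
grip_force: 0.0
```

```bash
python3 m.py 19;  python3 - <<'E'
from h import *
c=dict(np.load("pics/w19.npz")); bl,l=blobs(c["img"],(105,150,40),(125,255,255),500)
m=(l==l[255,316]).astype(np.uint8)
cs,_=cv2.findContours(m,0,2); k=cv2.convexHull(max(cs,key=cv2.contourArea)); e=cv2.fitEllipse(k)
print(e,onplane(c,e[0],74).round(1))
E
```

```text
tool yaw 10.16 z [ 0.001 -0.    -1.   ] tcp [531.5  -7.7 157. ] F [ 0.3 -0.1 -0.3] op 0.1 t 25.8333
[-2.4 -1.2 85. ]
blue [315.5 248.2] [ 275  209   82   76 4884] [array([530.8,  -7. ,  75. ]), array([535.5,  -6.2,  90. ])]
orange [613. 160.] [ 582  125   58   70 3323] [array([ 620.6, -179.9,   75. ]), array([ 619.5, -167.8,   90. ])]
orange [315.  201.6] [305 186  21  30 538] [array([561.8,  -1.1,  75. ]), array([564.5,  -0.7,  90. ])]
side blue [295.1 232.4] [287 228  19  10 151]
side orange [304.7 226.5] [304 223   2   8  12]
side orange [277.5 230.7] [274 225   8  10  43]
side orange [311.5 226.3] [311 224   2   6  11]
((315.58599853515625, 247.17417907714844), (80.2026596069336, 82.50164031982422), 94.34832763671875) [531.2  -6.9  74. ]
```

The numbers match the state after lid A snapped in (side blobs identical), so the lid is flat at the same level. Both catches have sprung in and the robot is clear.

```bash
python3 -c "from bench import manip; print(manip.sign_off())"
```

```text
the job is handed in; nothing more can be done
None
```

I loaded both blue lids into the feeder, one on top of the other, and handed the job in. By the force drop and the camera readings both snapped under the catches and lie flat; I was not shown the verdict.

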